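# Fit the locating plate and load the objective-can rack

### The arm

A 6-joint arm with a two-finger parallel gripper is mounted at the origin on a cart in front of the work surface, level with it; the furniture and walls round the work are solid. World frame = base frame: x ahead of the robot, y to its left, z up, the work surface at z = 0. Lengths are in mm, angles in rad, forces in N, time in s.
With the tool pointing down it reaches from about 375 to 900 mm from the base axis. Payload 3.1 kg.
Tool frame: the origin (TCP) lies at the very end of the fingers, on their centre line; the grasp point (between the pads) lies 19 mm behind it; z points along the fingers, x is the direction in which the jaws open and shut, and the axes are right-handed (so a half turn about z gives the same grasp; the last joint's range is limited). The gripper opens to 85 mm and grips with 20 to 120 N. Pads are 22 mm wide; open, the fingers measure 114 mm over their backs; the gripper's body (76 mm by 85 mm) begins 54 mm behind the grasp point. The pads swing forward as they close: fully open they stand 13 mm farther back than shut.
Start: joints at [0.928, 0.527, 1.433, -0, 1.181, -0.178], TCP at [279.552, 558.97, 231.31] pointing down, gripper open.
Joint ranges: [-3.08, 3.08], [-0.75, 2.2], [0.22, 2.44], [-1.43, 4.57], [0, 2.65], [-2.85, 2.85]. Speed limits (rad/s): [2.79, 2.79, 3.14, 3.14, 3.14, 3.14].

### API

Orientations are given as [roll, pitch, yaw] about the fixed x, y, z axes, in that order (R = Rz(yaw) Ry(pitch) Rx(roll)).
In Python, from station import state, read_camera, calibration, finish_job, look_for, masks_of, pinpoint gives the robot as it stands. The module is installed in compiled form; this text tells all that it offers.
- The arm moves only by the tool apply_moves, never from a script. Its argument "series" is a list of rows, each a list of 7 numbers: the shift along the tool's x, y, z in units of 50 mm (1.0 is 50 mm), then the turn, a rotation vector about the tool's x, y, z in units of 5 degrees (1.0 is 5 degrees), then the finger opening in mm, from 0 to 85.4. In form: [[x, y, z, ax, ay, az, claw], ...]. A call has exactly 8 rows; each row is the pose to reach, as a shift and turn from the pose measured when the call began, along the tool's axes at that moment; what a row does not reach only later rows make up. A row lasts 1/10 s, in which the tool goes at most 50 mm and 8.59 degrees, less where a joint would pass 70% of its speed; a pose out of reach is approached as far as the arm can. A call with a gripper value outside its range is refused whole. The fingers move at their own pace and stop on an object; "force" is the grip in N (left out, the last holds). Time passes only in rows, so rows that repeat a pose let the fingers close, or fill a call up. It gives the time, the measured TCP pose, the force and the opening at its end, in the units of the state.
- state(): the state, without advancing time (a new reading comes with each control period).
- read_camera(name): name is "side" or "top"; returns the picture (400x640x3 uint8, red, green, blue); there is no depth.
- calibration(name): a dict with "fx", "fy", "cx", "cy" (pixels), "world_from_camera" (4x4, takes a point from camera to world coordinates). Camera axes: x right, y down, z forward; pixel columns grow to the right and rows downward; lengths in mm; the calibration is good to about 2 mm. A picture is of the moment at which its call begins. calibration takes no time and is no camera call.
- finish_job(): hands the job in, once; it reports no verdict.
Trained networks look in the newest picture that a camera, given by its name, has taken for a name from the list of things; names that differ only in an ending like _2 or _b are one class to them, and where a whole thing is asked for, a point or a joint stands for the part that bears it (a point fixed in the world has none). Each returns a list of dicts, best first, with "conf" (0 to 1); they miss things now and then, are a little off and sometimes report something else, mostly with a low value. They report only what shows in the picture. A call takes as long as a camera call.
- look_for(camera, name): "box" ([left, top, width, height] in pixels, round what is visible of it).
- masks_of(camera, name): "pixels" (400x640 bool, what is visible of it) and "box" ([left, top, width, height] in pixels, round what is visible of it).
- pinpoint(camera, name): "point" ([row, column] in pixels: a listed point, or the origin of a listed thing).
The state is a dict: "clock": time; "joints": joint angles; "joint_velocities": joint speeds; "joint_torque": joint torques, N m; "tcp_pos": TCP position; "ee_rot": TCP orientation; "force": force on the tool from outside, world axes, zero at the start; "torque": the same for the moment, N m; "gripper_width": finger opening in mm.
Only numpy, scipy, OpenCV 4.12 (cv2) and the standard library are available. Lean on these libraries where they do the work, as an engineer would, in place of code of your own. Each camera call takes 0.05 s, during which the arm holds its last target.

### The job

Get the objective-can rack ready by the microscope: lift both brass collars up and off the rack's two guide pins and set them on the bench, then lower the aluminium locating plate over both pins until it lies flat and fully home on the rack. Stand every objective can that is there upright in a hole of the plate, one can to a hole and down on the rack's floor, and put the two collars back on the pins, resting on the plate. Leave the beaker and the petri dish where they are.

Things in the scene. Friction and masses are not known exactly. Their poses are not given: they have to be found in the camera images.
- rack: Grey rack fixed to the bench, 70 (x) x 272 mm (y), origin at the centre of its underside, z up; place and yaw vary. Floor 5 mm thick; at each end (from 105 mm off centre outward) a block, top 16 mm above the bench, with an upright steel guide pin at y = +116 / -116 mm, x = 0: 10 mm diameter, top 54 mm above the bench, tapering to 4 mm over the last 8 mm.
- seat0 (a point): Point on the axis of the pin at the rack's +y end, 24 mm above the bench: the height of the plate's top face when the plate is fully home. Axes as the rack's. Beyond this end a fixed microscope over 0.4 m tall stands on the bench, from about y = +0.02 m to the left and x = 0.48 m back (world): keep clear.
- seat1 (a point): The same point on the axis of the pin at the rack's -y end. The front edge of the bench lies at world x = 0.375 m.
- pocket0 (a point): Where the centre of a can is when it stands on the rack floor in the middle of a plate hole: at the rack's y = +81 mm, x = 0, 30 mm above the bench. Axes as the rack's.
- pocket1 (a point): Where the centre of a can is when it stands on the rack floor in the middle of a plate hole: at the rack's y = +34 mm, x = 0, 30 mm above the bench. Axes as the rack's.
- pocket2 (a point): Where the centre of a can is when it stands on the rack floor in the middle of a plate hole: at the rack's y = -34 mm, x = 0, 30 mm above the bench. Axes as the rack's.
- pocket3 (a point): Where the centre of a can is when it stands on the rack floor in the middle of a plate hole: at the rack's y = -81 mm, x = 0, 30 mm above the bench. Axes as the rack's.
- tab (a point): Centre of the locating plate's upright grip tab (axes are the plate's): 10 mm thick (x), 22 mm wide (y), standing 40 mm above the plate's top face in the middle of the plate. The point lies 28 mm above the plate's underside, 20 mm below the tab's top.
- hole0 (a point): Centre of the plate's pin hole at its y = +116 mm, level with the plate's top face (8 mm above its underside).
- hole1 (a point): Centre of the plate's pin hole at its y = -116 mm, level with the plate's top face.
- collar0_mid (a point): Centre (half-way up) of a loose brass collar: a plain ring of 28 mm outside diameter, 13.4 mm bore, 20 mm high, axis along its z. It starts on the pin at the rack's +y end, resting on the end block. The two collars are alike; either may go back on either pin.
- collar1_mid (a point): Centre (half-way up) of a loose brass collar: a plain ring of 28 mm outside diameter, 13.4 mm bore, 20 mm high, axis along its z. It starts on the pin at the rack's -y end, resting on the end block. The two collars are alike; either may go back on either pin.
- can0_mid (a point): Centre (half-way up) of a closed objective can: black cylinder with a white ribbed lid, 37 mm diameter, 50 mm high, about 70 g, z along its axis. It starts standing on the bench between robot and rack. Two or three cans are there; an absent one reads None.
- can1_mid (a point): Centre (half-way up) of a closed objective can: black cylinder with a white ribbed lid, 37 mm diameter, 50 mm high, about 70 g, z along its axis. It starts standing on the bench between robot and rack. Two or three cans are there; an absent one reads None.
- can2_mid (a point): Centre (half-way up) of a closed objective can: black cylinder with a white ribbed lid, 37 mm diameter, 50 mm high, about 70 g, z along its axis. It starts standing on the bench between robot and rack. Two or three cans are there; an absent one reads None.
- can3_mid (a point): Centre (half-way up) of a closed objective can: black cylinder with a white ribbed lid, 37 mm diameter, 50 mm high, about 70 g, z along its axis. It starts standing on the bench between robot and rack. Two or three cans are there; an absent one reads None.
- can0: The same can by its origin, the centre of its underside.
- can1: The same can by its origin, the centre of its underside.
- can2: The same can by its origin, the centre of its underside.
- can3: The same can by its origin, the centre of its underside.
- beaker: Bystander: glass beaker, 57 mm diameter, 72 mm high, behind the rack. Origin at the centre of its underside.
- petri: Bystander: petri dish, 59 mm diameter, 14 mm high, behind the rack. Origin at the centre of its underside.
- plate: Loose aluminium locating plate, 60 (x) x 262 (y) x 8 mm, about 0.25 kg; origin at the centre of its underside. 12 mm pin holes at y = +116 and -116 mm, four 42 mm can holes at y = +81, +34, -34, -81 mm, all at x = 0; same after a half turn. Starts flat on the bench to the right of the rack; home, it rests on the rack's end blocks.

How it is judged (in metres and radians):
On the way, in this order (a step that is already met when the one before it is completed fails the run):
1. both collars are off the pins and down on the bench (horizontal distance between each of collar0_mid, collar1_mid and seat0 above 0.035 m and horizontal distance between each of collar0_mid, collar1_mid and seat1 above 0.035 m and height (world z) of each of collar0_mid, collar1_mid below 0.024 m), for 0.2 s.
2. the plate is over both pins and fully home on the rack (((distance between hole0 and seat0 below 0.005 m and distance between hole1 and seat1 below 0.005 m) or (distance between hole0 and seat1 below 0.005 m and distance between hole1 and seat0 below 0.005 m))), for 0.2 s.
At the end, for the whole second after the job is handed in: Each pin hole of the plate within 5 mm of a seat point; every can present upright (0.15 rad), still, its centre within 8 mm of a pocket point; one collar on each pin, within 5 mm of its axis, its centre 6 to 14 mm above the seat point (resting on the plate) (((distance between hole0 and seat0 below 0.005 m and distance between hole1 and seat1 below 0.005 m) or (distance between hole0 and seat1 below 0.005 m and distance between hole1 and seat0 below 0.005 m)) and linear speed of each of plate, can0, can1, can2, can3 below 0.02 m/s and (distance between can0_mid and pocket0 below 0.008 m or distance between can0_mid and pocket1 below 0.008 m or distance between can0_mid and pocket2 below 0.008 m or distance between can0_mid and pocket3 below 0.008 m) and angle between each of can0_mid, can1_mid, can2_mid, can3_mid's own z axis and vertical below 0.15 rad and (distance between can1_mid and pocket0 below 0.008 m or distance between can1_mid and pocket1 below 0.008 m or distance between can1_mid and pocket2 below 0.008 m or distance between can1_mid and pocket3 below 0.008 m) and (distance between can2_mid and pocket0 below 0.008 m or distance between can2_mid and pocket1 below 0.008 m or distance between can2_mid and pocket2 below 0.008 m or distance between can2_mid and pocket3 below 0.008 m) and (distance between can3_mid and pocket0 below 0.008 m or distance between can3_mid and pocket1 below 0.008 m or distance between can3_mid and pocket2 below 0.008 m or distance between can3_mid and pocket3 below 0.008 m) and (((horizontal distance between collar0_mid and seat0 below 0.005 m and z of collar0_mid in the frame of seat0 between 0.006 and 0.014 m) and (horizontal distance between collar1_mid and seat1 below 0.005 m and z of collar1_mid in the frame of seat1 between 0.006 and 0.014 m)) or ((horizontal distance between collar0_mid and seat1 below 0.005 m and z of collar0_mid in the frame of seat1 between 0.006 and 0.014 m) and (horizontal distance between collar1_mid and seat0 below 0.005 m and z of collar1_mid in the frame of seat0 between 0.006 and 0.014 m)))); the robot touches nothing.
It fails at once if the beaker is pushed more than 3 cm (distance of beaker from where it was at the start of the episode above 0.03 m).
It fails at once if the petri dish is pushed more than 3 cm (distance of petri from where it was at the start of the episode above 0.03 m).
Of can0, can1, can2, can3 only 2 to 3 are there at a start; the rules pass over those that are not, and their reading is None.
At some moment in a run one of collar0, collar1, plate may be knocked a few centimetres aside while the robot is not near it.
It also fails if it takes over 210 s, if anything falls off the work surface, if the arm or the gripper's body presses on something with over 40 N, if the wrist force passes 120 N, or if a joint passes its speed limit or range.

## Working session

There is one attempt and no reset: what is moved stays moved. The work goes in short steps, Python scripts to look and compute and a tool call to move; the robot and the scene stay as the last step left them, time stands still between calls to the robot, and variables do not carry over. Pictures are saved under pics/ and viewed, and the job is handed in when it is done.

Besides the shell and the picture viewer there is one more tool, called after "Call:" as name([rows], argument=value, ...), one row to a line, values as JSON. apply_moves: Moves the arm, as the interface text tells. Its arguments: {"type":"object","properties":{"series":{"type":"array","items":{"type":"array","items":{"type":"number"}}},"force":{"type":"number"}},"required":["series"]}

```bash
mkdir -p pics; ls; python3 - <<'E'
from station import *
import cv2,numpy as np
print(state())
for n in("side","top"):
    im=read_camera(n); cv2.imwrite(f"pics/{n}0.png",im[:,:,::-1]); c=calibration(n); print(n,c)
E
```

```text
pics
{'clock': 0.0, 'joints': array([ 9.28477220e-01,  5.28493201e-01,  1.43389420e+00, -1.02079786e-05,
        1.18140275e+00, -1.78506661e-01]), 'joint_velocities': array([ 1.19005773e-03,  1.76069611e-03, -1.78896606e-04,  9.41415609e-05,
        3.18718931e-04, -2.90653715e-04]), 'joint_torque': array([ 2.38926259e-04, -4.42353487e+01, -1.78024954e+01, -2.52963573e-04,
        8.42861307e-03,  3.36767307e-06]), 'tcp_pos': array([279.14577726, 558.39981993, 230.31959022]), 'ee_rot': array([-3.14121175e+00,  2.16425411e-03,  1.10698818e+00]), 'force': array([ 0.26571926, -0.06549531, -0.40815819]), 'torque': array([-0.00799902, -0.02061124,  0.00985607]), 'gripper_width': 85.90395376732936}
side {'fx': 413.6054438645542, 'fy': 413.6054438645542, 'cx': 320.1179100736565, 'cy': 204.6705775812021, 'world_from_camera': array([[-9.87026991e-01, -6.05556414e-02,  1.48696780e-01,
         4.32066324e+02],
       [-1.60223438e-01,  4.30942089e-01, -8.88041309e-01,
         6.19302929e+02],
       [-1.03037900e-02, -9.00345450e-01, -4.35053907e-01,
         4.94309783e+02],
       [ 0.00000000e+00,  0.00000000e+00,  0.00000000e+00,
         1.00000000e+00]])}
top {'fx': 463.6838268321129, 'fy': 463.6838268321129, 'cx': 322.2761339625203, 'cy': 197.78895693701878, 'world_from_camera': array([[-1.91969456e-02, -9.83181052e-01,  1.81621851e-01,
         3.87244221e+02],
       [-9.99799710e-01,  1.99053271e-02,  2.07816262e-03,
        -2.77911684e+02],
       [-5.65845246e-03, -1.81545580e-01, -9.83366251e-01,
         1.05061158e+03],
       [ 0.00000000e+00,  0.00000000e+00,  0.00000000e+00,
         1.00000000e+00]])}
```

View pics/side0.png

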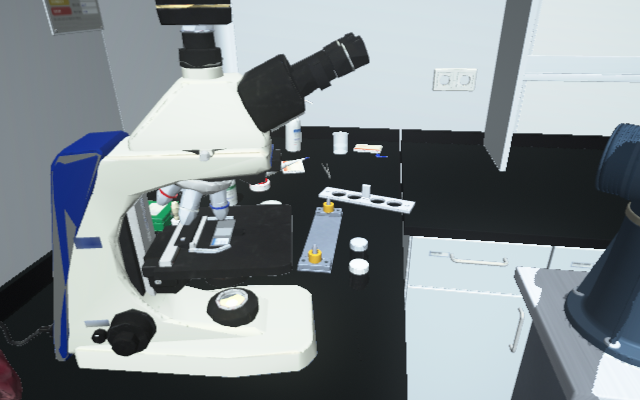

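View pics/top0.png

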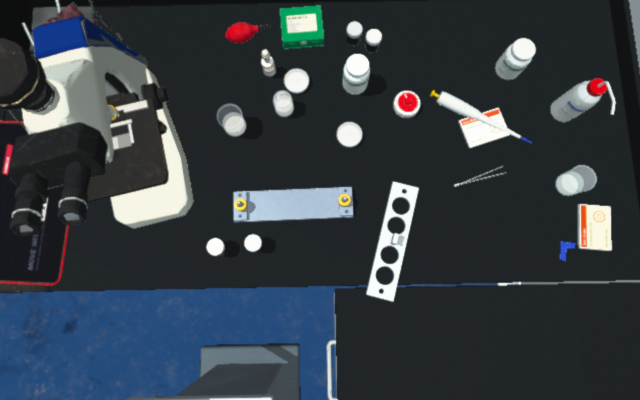

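```bash
cat > h.py <<'E'
from station import *
import cv2,numpy as np
from scipy.spatial.transform import Rotation as R
C={n:calibration(n) for n in("side","top")}
def ray(cam,rc):
    c=C[cam];T=c["world_from_camera"]
    d=np.array([(rc[1]-c["cx"])/c["fx"],(rc[0]-c["cy"])/c["fy"],1.]);d=T[:3,:3]@d
    return T[:3,3],d/np.linalg.norm(d)
def onz(cam,rc,z):
    o,d=ray(cam,rc);return o+d*(z-o[2])/d[2]
def tri(rs,rt):
    A=np.zeros((3,3));b=np.zeros(3);rr=[ray("side",rs),ray("top",rt)]
    for o,d in rr:
        P=np.eye(3)-np.outer(d,d);A+=P;b+=P@o
    p=np.linalg.solve(A,b)
    return p,max(np.linalg.norm((np.eye(3)-np.outer(d,d))@(p-o)) for o,d in rr)
def proj(cam,p):
    c=C[cam];T=c["world_from_camera"];q=T[:3,:3].T@(np.asarray(p,float)-T[:3,3])
    return np.array([c["fy"]*q[1]/q[2]+c["cy"],c["fx"]*q[0]/q[2]+c["cx"]])
def snap(tag,cams=("side","top")):
    o={}
    for n in cams:
        o[n]=read_camera(n);cv2.imwrite(f"pics/{tag}_{n}.png",o[n][:,:,::-1])
    return o
def crop(im,r0,r1,c0,c1,k,name):
    cv2.imwrite(f"pics/{name}.png",cv2.resize(np.ascontiguousarray(im[r0:r1,c0:c1,::-1]),None,fx=k,fy=k,interpolation=cv2.INTER_CUBIC))
# rot between tool now and goal; gives row numbers
def go(x,y,z,yaw=None,s=None):
    s=s or state();Rm=R.from_euler("xyz",s["ee_rot"])
    y0=s["ee_rot"][2]
    G=R.from_euler("xyz",[np.pi,0,y0 if yaw is None else yaw])
    t=Rm.inv().apply(np.array([x,y,z])-s["tcp_pos"])/50
    r=np.degrees((Rm.inv()*G).as_rotvec())/5
    return np.round(np.r_[t,r],3)
E
python3 - <<'E'
from h import *
im=snap("a")
crop(im["side"],140,290,280,430,4,"a_cs"); crop(im["top"],170,310,190,430,3,"a_ct")
for n in["can0_mid","can0","collar0_mid","hole0","tab","seat0","plate","rack","pocket0"]:
    for c in("side","top"):
        print(n,c,[(round(d["conf"],2),np.round(d["point"],1).tolist()) for d in pinpoint(c,n)][:5])
print(state()["clock"])
E
```

```text
can0_mid side []
can0_mid top []
can0 side [(0.85, [260.8, 360.3]), (0.59, [284.2, 358.7])]
can0 top [(0.78, [246.5, 220.0]), (0.71, [244.4, 256.6])]
collar0_mid side [(0.7, [256.1, 318.2])]
collar0_mid top [(0.42, [203.7, 242.2]), (0.31, [205.2, 237.4])]
hole0 side [(0.85, [206.2, 403.7]), (0.8, [191.6, 325.0])]
hole0 top [(0.79, [289.7, 380.7])]
tab side [(0.61, [193.7, 366.3])]
tab top [(0.63, [239.6, 394.8])]
seat0 side [(0.85, [207.3, 330.3]), (0.74, [256.6, 314.8]), (0.24, [252.1, 352.5])]
seat0 top [(0.89, [202.4, 345.5]), (0.77, [202.9, 240.9])]
plate side [(0.81, [201.4, 364.7]), (0.59, [191.9, 326.2])]
plate top [(0.67, [235.9, 389.8]), (0.51, [242.7, 252.9])]
rack side [(0.91, [237.2, 323.1])]
rack top [(0.97, [200.4, 295.7])]
pocket0 side [(0.88, [234.7, 319.7]), (0.83, [214.2, 323.3]), (0.82, [246.2, 314.5]), (0.76, [217.6, 323.2])]
pocket0 top [(0.84, [204.9, 277.4]), (0.83, [202.0, 305.3]), (0.8, [201.6, 330.4]), (0.79, [203.4, 257.8])]
1.1
```

```bash
sleep 0
```

```text
(no output)
```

View pics/a_cs.png

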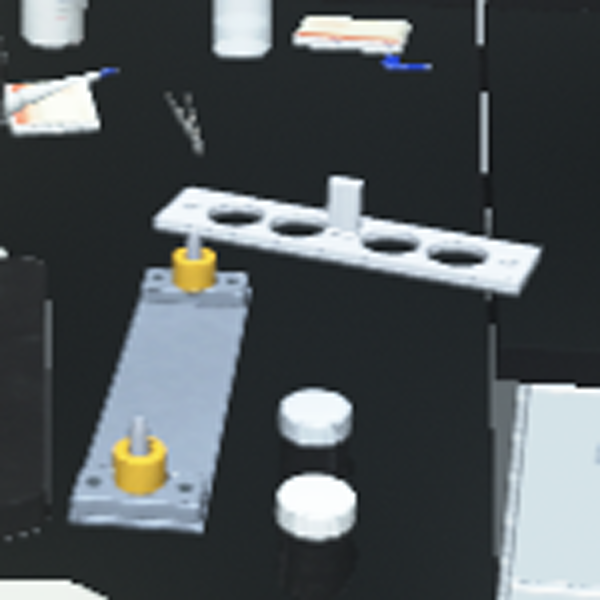

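View pics/a_ct.png

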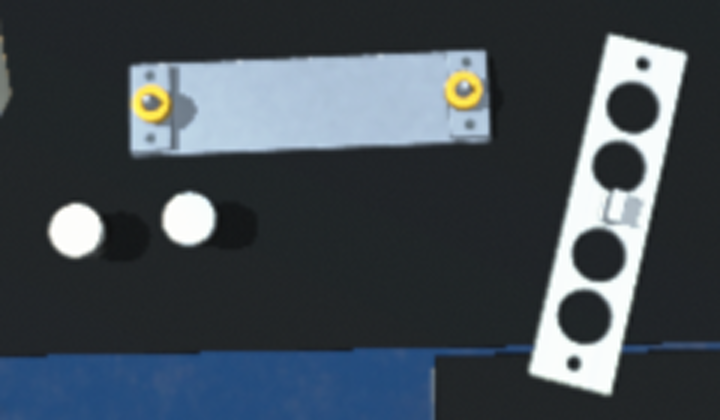

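```bash
cat >> h.py <<'E'
from scipy.optimize import least_squares
def cyl(r,z0,z1,n=48):
    a=np.linspace(0,2*np.pi,n,endpoint=False)
    return np.vstack([np.c_[r*np.cos(a),r*np.sin(a),np.full(n,z)] for z in(z0,z1)])
def box(lx,ly,z0,z1):
    return np.array([[sx*lx/2,sy*ly/2,z] for sx in(-1,1) for sy in(-1,1) for z in(z0,z1)],float)
def hullstat(pts):
    h=cv2.convexHull(np.float32(pts)[:,None,::-1]);m=cv2.moments(h)
    cx,cy=m["m10"]/m["m00"],m["m01"]/m["m00"]
    return cx,cy,m["m00"],m["mu11"]/m["m00"],m["mu20"]/m["m00"],m["mu02"]/m["m00"]
def maskhull(mask):
    rr=np.argwhere(mask);return cv2.convexHull(np.float32(rr)[:,None,::-1])
def supp(pts_xy,n=24):
    a=np.linspace(0,2*np.pi,n,endpoint=False);D=np.c_[np.cos(a),np.sin(a)]
    return (pts_xy@D.T).max(0)
def mask_supp(mask,n=24):
    rr=np.argwhere(mask)[:,::-1].astype(float)
    a=np.linspace(0,2*np.pi,n,endpoint=False)
    # pixel centres; half-pixel dilation along direction approx
    return supp(rr,n)+0.25*(abs(np.cos(a))+abs(np.sin(a)))
def fit(model,masks,x0,z=0.,freez=False,yaw=True,off=False):
    """x0=[x,y,yaw]; model points in body frame; masks dict cam->mask"""
    obs={c:mask_supp(m) for c,m in masks.items()}
    def f(p):
        yw=p[2] if yaw else 0;cz=p[3] if freez else z
        W=model@R.from_euler("z",yw).as_matrix().T+[p[0],p[1],cz]
        out=[]
        for c in obs:
            P=np.array([proj(c,w) for w in W])[:,::-1]
            out.append(supp(P)-obs[c])
        r=np.concatenate(out)
        return r if yaw else np.r_[r,0.001*p[2]]
    p0=list(x0)+([z] if freez else [])
    s=least_squares(f,p0,x_scale=[1,1,.01]+([1] if freez else []),loss="soft_l1",f_scale=0.5)
    return s.x,np.sqrt(np.mean(f(s.x)**2))
E
python3 - <<'E'
from h import *
im={n:cv2.imread(f"pics/a_{n}.png") for n in("side","top")}
def comps(m,amin):
    n,l,st,ce=cv2.connectedComponentsWithStats(m.astype(np.uint8));return [(l==i,st[i],ce[i]) for i in range(1,n) if st[i][4]>=amin]
for c,roi in(("side",(140,290,280,430)),("top",(170,310,190,430))):
    hsv=cv2.cvtColor(im[c],cv2.COLOR_BGR2HSV);H,S,V=[hsv[...,i].astype(int) for i in range(3)]
    Z=np.zeros(H.shape,bool);Z[roi[0]:roi[1],roi[2]:roi[3]]=1
    for nm,m in(("yel",(abs(H-24)<8)&(S>120)&(V>90)),("white",(S<45)&(V>150)),("blue",(S>25)&(S<110)&(abs(H-110)<14)&(V>60)&(V<235))):
        print(c,nm,[(s.tolist(),np.round(ce,1).tolist()) for _,s,ce in comps(m&Z,15)])
for c in("side","top"):
    for n in("rack","plate","can0","collar0_mid"):
        print(c,n,[(round(d["conf"],2),np.round(d["box"]).tolist(),int(d["pixels"].sum())) for d in masks_of(c,n)])
E
```

```text
side yel [([323, 202, 11, 11, 89], [328.1, 207.0]), ([309, 250, 12, 13, 125], [314.5, 256.7])]
side white [([286, 140, 15, 12, 158], [292.7, 145.0]), ([333, 140, 15, 14, 195], [340.3, 146.5]), ([399, 140, 2, 11, 19], [399.6, 145.6]), ([353, 144, 30, 9, 187], [367.9, 147.8]), ([281, 158, 24, 16, 269], [293.1, 165.9]), ([401, 163, 1, 20, 20], [401.0, 172.5]), ([319, 184, 96, 29, 1058], [366.6, 198.6]), ([350, 237, 18, 14, 207], [358.4, 243.7]), ([404, 236, 26, 54, 1241], [417.9, 263.6]), ([312, 244, 5, 10, 39], [314.3, 248.8]), ([307, 250, 15, 16, 37], [312.4, 260.6]), ([349, 259, 20, 16, 264], [358.6, 266.2]), ([280, 285, 27, 5, 114], [291.1, 287.2])]
side blue [([333, 140, 15, 15, 57], [340.4, 148.5]), ([400, 163, 2, 21, 24], [400.1, 172.7]), ([347, 184, 18, 15, 64], [356.5, 194.0]), ([365, 184, 20, 19, 77], [373.5, 195.9]), ([318, 186, 98, 29, 228], [363.5, 203.6]), ([332, 191, 14, 5, 39], [338.5, 192.9]), ([400, 192, 4, 8, 17], [401.5, 195.9]), ([386, 201, 16, 5, 40], [393.6, 202.7]), ([297, 207, 46, 67, 1803], [321.4, 240.5]), ([402, 221, 11, 69, 400], [405.9, 255.1]), ([349, 237,
[... 666 characters left out ...]
[299.0, 197.0, 45.0, 76.0], 1763), (0.47, [264.0, 201.0, 14.0, 3.0], 54)]
side plate [(0.58, [319.0, 185.0, 94.0, 25.0], 1176)]
side can0 [(0.7, [351.0, 257.0, 19.0, 33.0], 541), (0.64, [352.0, 236.0, 17.0, 22.0], 397)]
side collar0_mid [(0.44, [310.0, 250.0, 12.0, 16.0], 153), (0.38, [346.0, 236.0, 25.0, 25.0], 361)]
top rack [(0.98, [235.0, 184.0, 119.0, 40.0], 3449), (0.56, [244.0, 230.0, 20.0, 22.0], 287)]
top plate [(0.74, [246.0, 232.0, 20.0, 18.0], 239), (0.58, [368.0, 179.0, 52.0, 121.0], 1877)]
top can0 [(0.71, [243.0, 234.0, 20.0, 19.0], 255), (0.51, [209.0, 237.0, 21.0, 20.0], 275)]
top collar0_mid [(0.63, [238.0, 199.0, 12.0, 10.0], 64), (0.47, [233.0, 188.0, 122.0, 34.0], 3309)]
```

```bash
cat >> h.py <<'E'
def comps(m,amin):
    n,l,st,ce=cv2.connectedComponentsWithStats(m.astype(np.uint8));return [(l==i,st[i],ce[i]) for i in range(1,n) if st[i][4]>=amin]
def cmask(bgr,kind):
    hsv=cv2.cvtColor(bgr,cv2.COLOR_BGR2HSV);H,S,V=[hsv[...,i].astype(int) for i in range(3)]
    if kind=="yel":return (abs(H-24)<9)&(S>100)&(V>80)
    if kind=="white":return (S<60)&(V>125)
    return (S>20)&(S<120)&(abs(H-110)<18)&(V>50)&(V<240)
def at(m,rc,amin=12):
    b=None
    for k,s,ce in comps(m,amin):
        d=np.hypot(ce[1]-rc[0],ce[0]-rc[1])
        if b is None or d<b[0]:b=(d,k,s)
    return b[1]
COL=cyl(14,-10,10);RACK=box(70,272,0,16)
PLATE=np.vstack([box(60,262,0,8),box(10,22,8,48)])
E
python3 - <<'E'
from h import *
im={n:cv2.imread(f"pics/a_{n}.png") for n in("side","top")}
M=lambda k,s,t:{"side":at(cmask(im["side"],k),s),"top":at(cmask(im["top"],k),t)}
for nm,s,t in(("c+y",(256.7,314.5),(204.5,240.8)),("c-y",(207,328),(200,344))):
    m=M("yel",s,t);x0=list(onz("top",t,26)[:2])+[0]
    print(nm,[ (np.round(a,1),round(b,2)) for a,b in (fit(COL,m,x0,26,True,False),fit(COL,m,x0,26,False,False),fit(COL,{"top":m["top"]},x0,26,False,False),fit(COL,{"side":m["side"]},x0,26,False,False))])
m=M("blue",(240.5,321.4),(204,292.5));
print(m["side"].sum(),m["top"].sum())
x0=list(onz("top",(204,293),10)[:2])+[0]
for mm in(m,{"top":m["top"]},{"side":m["side"]}):print("rack",[np.round(q,3) for q in fit(RACK,mm,x0,0)])
m=M("white",(198,366),(241,392))
x0=list(onz("top",(241,392),4)[:2])+[-.2]
for mm in(m,{"top":m["top"]},{"side":m["side"]}):print("plate",[np.round(q,3) for q in fit(PLATE,mm,x0,0)])
for nm,s,t in(("can A",(266,358.6),(246.4,214.7)),("can B",(243.7,358.4),(242.5,252.4))):
    m=M("white",s,t);x0=list(onz("top",t,50)[:2])+[0]
    L=cyl(18.5,-12,0)
    print(nm,[(np.round(a,1),round(b,2)) for a,b in(fit(L,m,x0,50,True,False),fit(L,{"top":m["top"]},x0,50,False,False),fit(L,{"side":m["side"]},x0,50,False,False))])
E
```

```text
c+y [(array([564.9, -92.6,   0. ,  27. ]), np.float64(0.77)), (array([564.9, -92.9,   0. ]), np.float64(0.8)), (array([565.2, -92.2,   0. ]), np.float64(0.76)), (array([565.2, -94.8,   0. ]), np.float64(0.74))]
c-y [(array([ 570. , -324.9,    0. ,   27.7]), np.float64(0.46)), (array([ 570.2, -325.5,    0. ]), np.float64(0.53)), (array([ 570.8, -324.9,    0. ]), np.float64(0.48)), (array([ 570.1, -328.6,    0. ]), np.float64(0.35))]
1826 3644
rack [array([ 5.66452e+02, -2.08192e+02,  2.20000e-02]), np.float64(0.309)]
rack [array([ 5.66159e+02, -2.07802e+02,  2.30000e-02]), np.float64(0.244)]
rack [array([ 5.66842e+02, -2.09522e+02,  2.20000e-02]), np.float64(0.218)]
plate [array([ 480.772, -432.399,   -1.834]), np.float64(0.828)]
plate [array([ 4.79280e+02, -4.30253e+02, -3.54000e-01]), np.float64(26.942)]
plate [array([ 480.426, -434.551,   -1.85 ]), np.float64(1.224)]
can A [(array([470.3, -41.1,   0. ,  52. ]), np.float64(0.24)), (array([470.8, -40.7,   0. ]), np.float64(0.28)), (array([470.3, -44. ,   0. ]), np.float64(0.16))]
can B [(array([ 477. , -122.8,    0. ,   51.9]), np.float64(0.23)), (array([ 477.6, -122.5,    0. ]), np.float64(0.23)), (array([ 476.8, -125.9,    0. ]), np.float64(0.16))]
```

```bash
python3 - <<'E'
from h import *
im={n:cv2.imread(f"pics/a_{n}.png") for n in("side","top")}
m={"side":at(cmask(im["side"],"white"),(198,366)),"top":at(cmask(im["top"],"white"),(241,392))}
for mm in(m,{"top":m["top"]},{"side":m["side"]}):print("plate",[np.round(q,3) for q in fit(PLATE,mm,[480,-430,1.307],0)])
print(tri((193.7,366.3),(239.6,394.8)))
print(go(400,-60,230,0.022))
E
```

```text
plate [array([ 480.772, -432.399,    1.307]), np.float64(0.828)]
plate [array([ 480.879, -432.262,    1.308]), np.float64(0.349)]
plate [array([ 480.426, -434.551,    1.291]), np.float64(1.224)]
(array([ 478.9944534 , -434.89221991,   20.5593102 ]), np.float64(0.8568276474425384))
[-9.994  7.693  0.026  0.    -0.    12.433]
```

Call:
apply_moves([
  [-1, 0.77, 0, 0, 0, 1.5, 85],
  [-2, 1.54, 0, 0, 0, 3, 85],
  [-3, 2.31, 0, 0, 0, 4.5, 85],
  [-4, 3.08, 0, 0, 0, 6, 85],
  [-5, 3.85, 0, 0, 0, 7.5, 85],
  [-6, 4.62, 0, 0, 0, 9, 85],
  [-7, 5.39, 0, 0, 0, 10.5, 85],
  [-7.2, 5.54, 0, 0, 0, 10.8, 85],
], force=60)

```text
clock: 2.3
tcp_pos: [356.2, 164.6, 231.7]
ee_rot: [3.142, -0.001, 0.162]
force: [1.6, 0.2, 0.7]
gripper_width: 85.0
```

```bash
python3 - <<'E'
from h import *
print(go(400,-90,200,0.022),go(500,-92,110,0.022),go(564.5,-92.5,110,0.022))
E
```

```text
[ 0.039  5.167  0.634 -0.    -0.016  1.609] [ 2.004  5.53   2.437 -0.    -0.016  1.609] [ 3.275  5.748  2.439 -0.    -0.016  1.609]
```

Call:
apply_moves([
  [0, 0.9, 0.1, 0, 0, 0.5, 70],
  [0, 1.8, 0.2, 0, 0, 1, 70],
  [0, 2.7, 0.3, 0, 0, 1.6, 60],
  [0, 3.6, 0.4, 0, 0, 1.6, 60],
  [0.2, 4.5, 0.6, 0, 0, 1.6, 60],
  [0.6, 5.2, 0.8, 0, 0, 1.6, 60],
  [1.4, 5.4, 1.3, 0, 0, 1.6, 60],
  [2.1, 5.5, 1.8, 0, 0, 1.6, 60],
])

```text
clock: 3.1
tcp_pos: [507.2, -92.4, 141.7]
ee_rot: [3.14, -0.005, 0.019]
force: [-0.2, 0.2, 0.9]
gripper_width: 60.2
```

```bash
python3 - <<'E'
from h import *
print(go(564.5,-92.5,80,0.022),go(564.5,-92.5,21,0.022))
E
```

```text
[ 1.139  0.022  1.241  0.018 -0.058 -0.034] [ 1.133  0.02   2.421  0.018 -0.058 -0.034]
```

Call:
apply_moves([
  [0.6, 0.02, 0.5, 0, 0, 0, 60],
  [1.14, 0.02, 1, 0, -0.06, 0, 60],
  [1.14, 0.02, 1.3, 0, -0.06, 0, 60],
  [1.14, 0.02, 1.6, 0, -0.06, 0, 60],
  [1.14, 0.02, 1.9, 0, -0.06, 0, 60],
  [1.14, 0.02, 2.2, 0, -0.06, 0, 60],
  [1.14, 0.02, 2.4, 0, -0.06, 0, 60],
  [1.14, 0.02, 2.4, 0, -0.06, 0, 60],
])

```text
clock: 3.9
tcp_pos: [564.0, -92.3, 20.7]
ee_rot: [3.141, 0.003, 0.019]
force: [-0.1, -0.6, 0.2]
gripper_width: 60.1
```

```bash
python3 - <<'E'
from h import *
im=snap("b")
crop(im["side"],180,290,270,380,5,"b_cs");crop(im["top"],170,260,200,370,4,"b_ct")
E
```

```text
(no output)
```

View pics/b_cs.png

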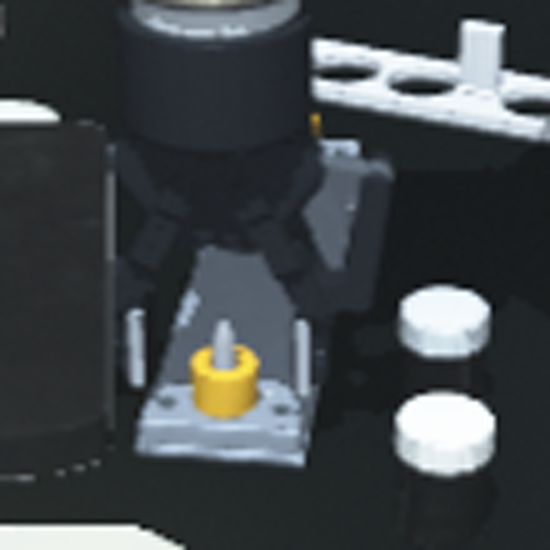

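View pics/b_ct.png

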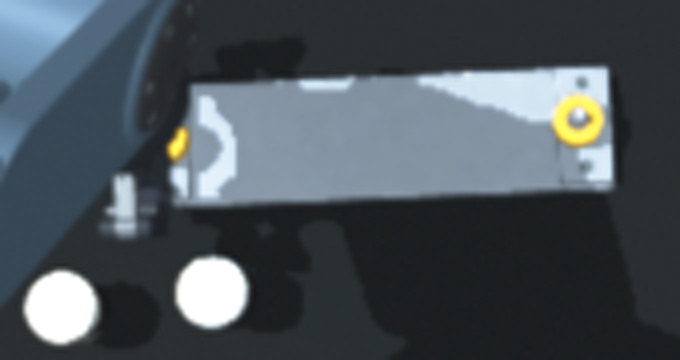

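The jaws straddle the +y collar, with pads at about columns 297 and 330 and the collar at 315. I'm closing on it.

Call:
apply_moves([
  [0, 0, 0, 0, 0, 0, 20],
  [0, 0, 0, 0, 0, 0, 20],
  [0, 0, 0, 0, 0, 0, 20],
  [0, 0, 0, 0, 0, 0, 20],
  [0, 0, 0, 0, 0, 0, 20],
  [0, 0, 0, 0, 0, 0, 20],
  [0, 0, 0, 0, 0, 0, 20],
  [0, 0, 0, 0, 0, 0, 20],
], force=40)

```text
clock: 4.8
tcp_pos: [565.5, -92.8, 23.2]
ee_rot: [3.139, -0.001, 0.019]
force: [-1.2, 0.6, 5.9]
gripper_width: 26.1
```

```bash
python3 - <<'E'
from h import *
print(go(564,-92.3,85,0.022),go(450,-200,85,0.022))
E
```

```text
[-0.028 -0.007 -1.237  0.026 -0.016 -0.034] [-2.349  2.103 -1.235  0.026 -0.016 -0.034]
```

Call:
apply_moves([
  [0, 0, -0.3, 0, 0, 0, 20],
  [0, 0, -0.6, 0, 0, 0, 20],
  [0, 0, -0.9, 0, 0, 0, 20],
  [0, 0, -1.25, 0, 0, 0, 20],
  [0, 0, -1.25, 0, 0, 0, 20],
  [-0.8, 0.7, -1.25, 0, 0, 0, 20],
  [-1.6, 1.4, -1.25, 0, 0, 0, 20],
  [-2.35, 2.1, -1.25, 0, 0, 0, 20],
])

```text
clock: 5.6
tcp_pos: [454.3, -194.9, 85.8]
ee_rot: [3.139, -0.002, 0.021]
force: [1.2, -1.1, 0.5]
gripper_width: 26.4
```

```bash
python3 - <<'E'
from h import *
print(go(450,-200,10,0.022))
im=snap("c")
crop(im["side"],140,290,270,420,4,"c_cs")
E
```

```text
[-0.09   0.096  1.517  0.03  -0.019 -0.009]
```

View pics/c_cs.png

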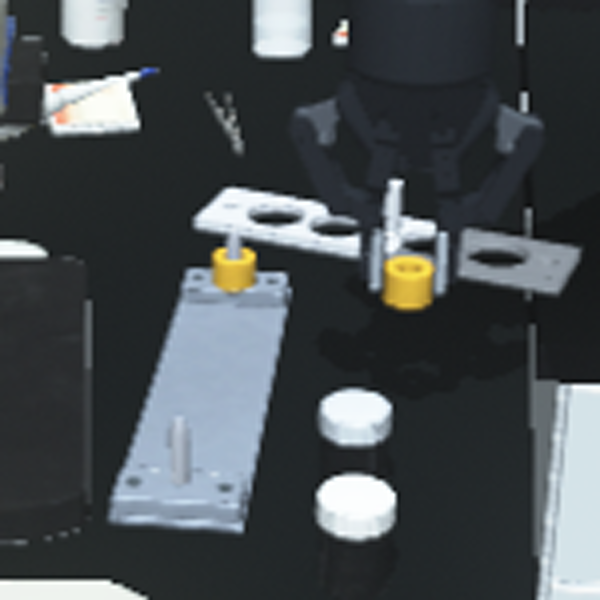

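Collar held in the jaws; the +y pin is bare. Lowering to the bench.

Call:
apply_moves([
  [-0.09, 0.1, 0.5, 0, 0, 0, 20],
  [-0.09, 0.1, 0.9, 0, 0, 0, 20],
  [-0.09, 0.1, 1.2, 0, 0, 0, 20],
  [-0.09, 0.1, 1.4, 0, 0, 0, 20],
  [-0.09, 0.1, 1.53, 0, 0, 0, 20],
  [-0.09, 0.1, 1.55, 0, 0, 0, 20],
  [-0.09, 0.1, 1.55, 0, 0, 0, 20],
  [-0.09, 0.1, 1.55, 0, 0, 0, 20],
])

```text
clock: 6.5
tcp_pos: [447.3, -202.7, 8.6]
ee_rot: [3.14, 0.001, 0.013]
force: [0.1, -0.5, 0.1]
gripper_width: 26.0
```

Call:
apply_moves([
  [0, 0, 0.02, 0, 0, 0, 20],
  [0, 0, 0.02, 0, 0, 0, 30],
  [0, 0, 0.02, 0, 0, 0, 45],
  [0, 0, 0.02, 0, 0, 0, 60],
  [0, 0, 0.02, 0, 0, 0, 60],
  [0, 0, -0.5, 0, 0, 0, 60],
  [0, 0, -1.2, 0, 0, 0, 60],
  [0, 0, -2, 0, 0, 0, 60],
])

```text
clock: 7.3
tcp_pos: [446.5, -201.9, 108.8]
ee_rot: [3.142, 0.003, 0.012]
force: [0.3, -0.9, 0.7]
gripper_width: 59.8
```

```bash
python3 - <<'E'
from h import *
for i in range(3): print(state()["tcp_pos"])
print(go(569.5,-324.8,100,0.022),go(569.5,-324.8,22.5,0.022))
E
```

```text
[ 446.48081845 -201.9280737   108.8160144 ]
[ 446.48081845 -201.9280737   108.8160144 ]
[ 446.48081845 -201.9280737   108.8160144 ]
[ 2.43   2.488  0.169  0.     0.035 -0.109] [ 2.435  2.488  1.719  0.     0.035 -0.109]
```

Call:
apply_moves([
  [0.8, 0.8, 0.05, 0, 0, -0.1, 60],
  [1.6, 1.6, 0.1, 0, 0, -0.1, 60],
  [2.43, 2.49, 0.2, 0, 0, -0.1, 60],
  [2.43, 2.49, 0.5, 0, 0, -0.1, 60],
  [2.43, 2.49, 0.5, 0, 0, -0.1, 60],
  [2.43, 2.49, 0.5, 0, 0, -0.1, 60],
  [2.43, 2.49, 0.5, 0, 0, -0.1, 60],
  [2.43, 2.49, 0.5, 0, 0, -0.1, 60],
])

```text
clock: 8.1
tcp_pos: [568.6, -323.7, 83.9]
ee_rot: [-3.141, 0.004, 0.022]
force: [0.6, 0.0, -0.3]
gripper_width: 59.6
```

```bash
python3 - <<'E'
from h import *
print(go(569.5,-324.8,24,0.022))
im=snap("d")
crop(im["side"],140,290,270,420,4,"d_cs");crop(im["top"],170,310,190,430,3,"d_ct")
m={c:at(cmask(cv2.imread(f"pics/d_{c}.png"),"yel"),proj(c,(450,-200,10))) for c in im}
for mm in (m,{"top":m["top"]},{"side":m["side"]}):
  print([k.sum() for k in m.values()],fit(COL,mm,[450,-200,0],10,False,False))
E
```

```text
[ 0.021  0.023  1.199 -0.007  0.043 -0.003]
[np.int64(155), np.int64(50)] (array([ 815.08792417, -543.42976783,    0.        ]), np.float64(63.81817144897106))
[np.int64(155), np.int64(50)] (array([ 825.22211868, -546.5873016 ,    0.        ]), np.float64(2.662273039776931))
[np.int64(155), np.int64(50)] (array([ 448.32480461, -205.77551483,    0.        ]), np.float64(0.26286641915420983))
```

View pics/d_cs.png

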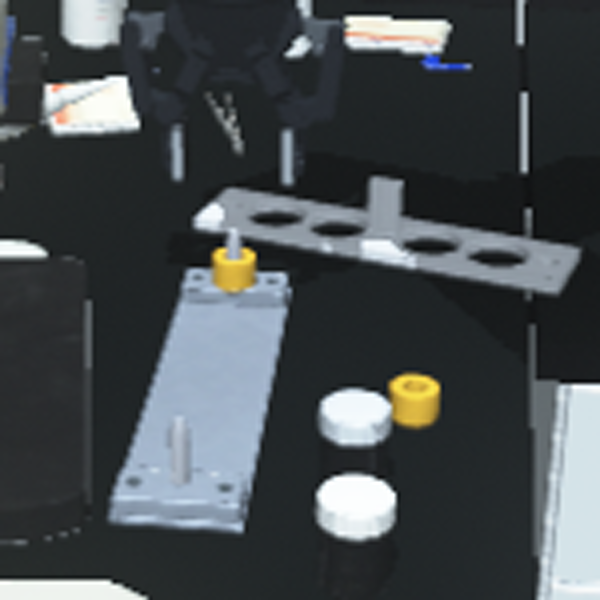

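View pics/d_ct.png

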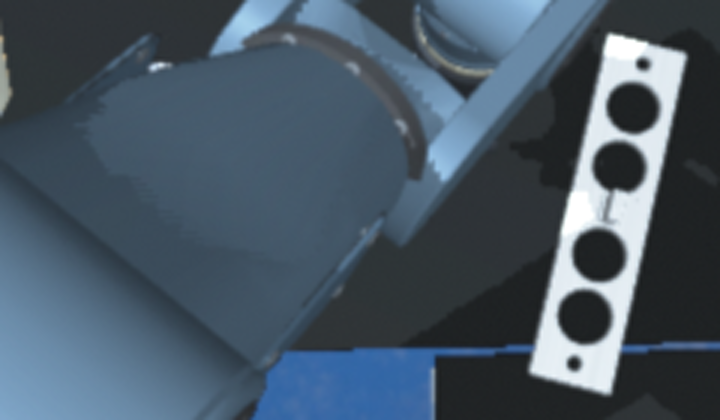

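Call:
apply_moves([
  [0.02, 0.02, 0.3, 0, 0.04, 0, 60],
  [0.02, 0.02, 0.6, 0, 0.04, 0, 60],
  [0.02, 0.02, 0.9, 0, 0.04, 0, 60],
  [0.02, 0.02, 1.15, 0, 0.04, 0, 60],
  [0.02, 0.02, 1.2, 0, 0.04, 0, 60],
  [0.02, 0.02, 1.2, 0, 0.04, 0, 20],
  [0.02, 0.02, 1.2, 0, 0.04, 0, 20],
  [0.02, 0.02, 1.2, 0, 0.04, 0, 20],
])

```text
clock: 9.0
tcp_pos: [570.5, -325.6, 25.0]
ee_rot: [3.14, -0.002, 0.022]
force: [-0.3, 0.5, 0.3]
gripper_width: 26.1
```

Call:
apply_moves([
  [0, 0, 0, 0, 0, 0, 20],
  [0, 0, 0, 0, 0, 0, 20],
  [0, 0, 0, 0, 0, 0, 20],
  [0, 0, 0, 0, 0, 0, 20],
  [0, 0, 0, 0, 0, 0, 20],
  [0, 0, 0, 0, 0, 0, 20],
  [0, 0, 0, 0, 0, 0, 20],
  [0, 0, 0, 0, 0, 0, 20],
])

```text
clock: 9.8
tcp_pos: [570.4, -325.5, 24.9]
ee_rot: [3.141, -0.002, 0.022]
force: [0.2, 0.5, -1.6]
gripper_width: 25.9
```

```bash
python3 - <<'E'
from h import *
print(go(569,-324,85,0.022),go(450,-275,85,0.022))
E
```

```text
[-0.026 -0.03  -1.202  0.011 -0.019 -0.003] [-2.384 -1.061 -1.207  0.011 -0.019 -0.003]
```

Call:
apply_moves([
  [0, 0, -0.3, 0, 0, 0, 20],
  [0, 0, -0.6, 0, 0, 0, 20],
  [0, 0, -0.9, 0, 0, 0, 20],
  [0, 0, -1.25, 0, 0, 0, 20],
  [0, 0, -1.25, 0, 0, 0, 20],
  [-0.8, -0.35, -1.25, 0, 0, 0, 20],
  [-1.6, -0.7, -1.25, 0, 0, 0, 20],
  [-2.4, -1.05, -1.25, 0, 0, 0, 20],
])

```text
clock: 10.6
tcp_pos: [448.0, -274.9, 87.5]
ee_rot: [3.14, -0.002, 0.022]
force: [0.2, -0.2, -0.4]
gripper_width: 26.4
```

```bash
python3 - <<'E'
from h import *
print(go(450,-275,10.5,0.022))
E
```

```text
[ 0.036 -0.     1.539  0.019 -0.025  0.003]
```

Call:
apply_moves([
  [0, 0, 0.5, 0, 0, 0, 20],
  [0, 0, 0.9, 0, 0, 0, 20],
  [0, 0, 1.2, 0, 0, 0, 20],
  [0, 0, 1.4, 0, 0, 0, 20],
  [0, 0, 1.5, 0, 0, 0, 20],
  [0, 0, 1.54, 0, 0, 0, 20],
  [0, 0, 1.54, 0, 0, 0, 20],
  [0, 0, 1.54, 0, 0, 0, 20],
])

```text
clock: 11.4
tcp_pos: [448.5, -275.3, 11.0]
ee_rot: [3.139, -0.003, 0.022]
force: [-0.9, 0.1, 0.3]
gripper_width: 26.4
```

Call:
apply_moves([
  [0, 0, 0.02, 0, 0, 0, 20],
  [0, 0, 0.02, 0, 0, 0, 30],
  [0, 0, 0.02, 0, 0, 0, 45],
  [0, 0, 0.02, 0, 0, 0, 60],
  [0, 0, 0.02, 0, 0, 0, 60],
  [0, 0, -0.5, 0, 0, 0, 60],
  [0, 0, -1.2, 0, 0, 0, 60],
  [0, 0, -2, 0, 0, 0, 60],
])

```text
clock: 12.2
tcp_pos: [447.4, -274.4, 111.1]
ee_rot: [3.141, -0.001, 0.022]
force: [0.6, -1.0, 0.2]
gripper_width: 60.0
```

```bash
python3 - <<'E'
from h import *
im=snap("e")
crop(im["side"],140,290,270,420,4,"e_cs");crop(im["top"],170,310,190,430,3,"e_ct")
print(go(480,-432,130,1.307))
E
```

```text
[  0.517   3.109  -0.256   0.17   -0.029 -14.717]
```

View pics/e_cs.png

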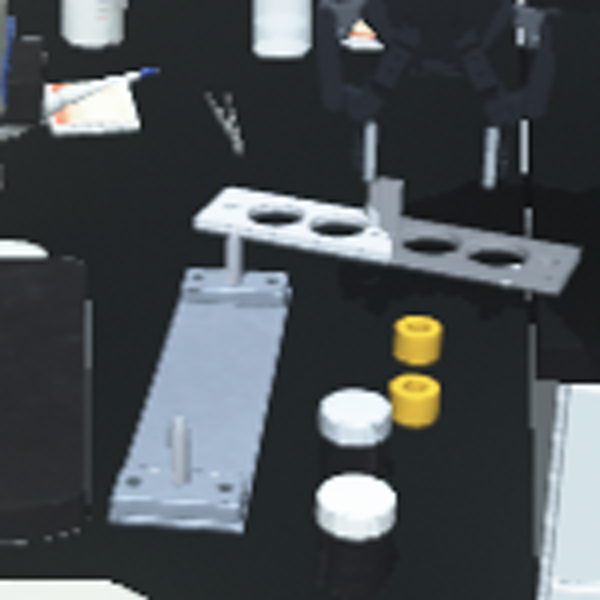

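View pics/e_ct.png

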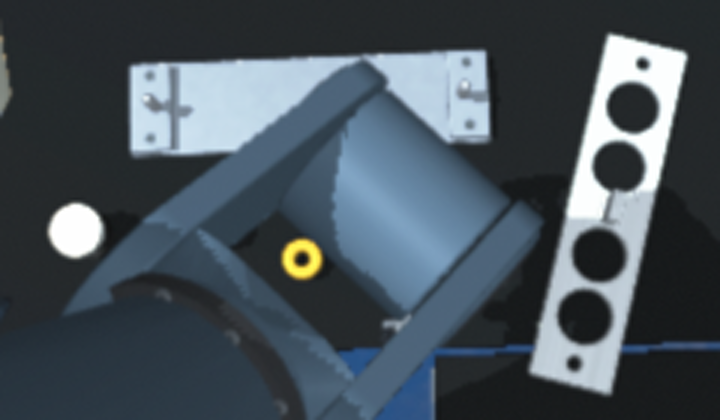

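Call:
apply_moves([
  [0.07, 0.4, 0, 0, 0, -1.7, 60],
  [0.14, 0.8, 0, 0, 0, -3.4, 60],
  [0.2, 1.2, -0.1, 0, 0, -5, 60],
  [0.27, 1.6, -0.2, 0, 0, -6.7, 60],
  [0.35, 2, -0.2, 0, 0, -8.4, 60],
  [0.4, 2.4, -0.2, 0, 0, -10, 60],
  [0.47, 2.8, -0.2, 0, 0, -11.7, 60],
  [0.52, 3.1, -0.2, 0, 0, -13.4, 50],
])

```text
clock: 13.1
tcp_pos: [480.0, -432.5, 126.1]
ee_rot: [3.129, 0.005, 1.198]
force: [-0.7, 0.3, -0.2]
gripper_width: 50.4
```

```bash
python3 - <<'E'
from h import *
im={n:cv2.imread(f"pics/e_{n}.png") for n in("side","top")}
print(go(480.8,-432.3,80,1.307))
# pins
for rt in((203.5,240.2),(200,344.4)): print(onz("top",rt,54))
E
```

```text
[ 0.014  0.003  0.921  0.138  0.06  -1.254]
[562.26386688 -96.42777969  54.        ]
[ 565.42696235 -324.00234565   54.        ]
```

Call:
apply_moves([
  [0.01, 0, 0.2, 0.14, 0.06, -1.25, 40],
  [0.01, 0, 0.5, 0.14, 0.06, -1.25, 40],
  [0.01, 0, 0.8, 0.14, 0.06, -1.25, 40],
  [0.01, 0, 0.9, 0.14, 0.06, -1.25, 40],
  [0.01, 0, 0.9, 0.14, 0.06, -1.25, 40],
  [0.01, 0, 0.9, 0.14, 0.06, -1.25, 40],
  [0.01, 0, 0.9, 0.14, 0.06, -1.25, 40],
  [0.01, 0, 0.9, 0.14, 0.06, -1.25, 40],
])

```text
clock: 13.9
tcp_pos: [481.0, -432.8, 81.9]
ee_rot: [3.141, 0.001, 1.307]
force: [-0.2, 0.8, 0.3]
gripper_width: 39.7
```

```bash
python3 - <<'E'
from h import *
im=snap("f")
crop(im["side"],140,290,270,420,4,"f_cs");crop(im["top"],170,310,190,430,3,"f_ct")
m=at(cmask(cv2.imread("pics/f_side.png"),"white"),(198,366))
print(go(480.8,-432.3,15,1.307))
E
```

```text
[ 0.008 -0.004  1.334  0.008  0.009 -0.004]
```

View pics/f_cs.png

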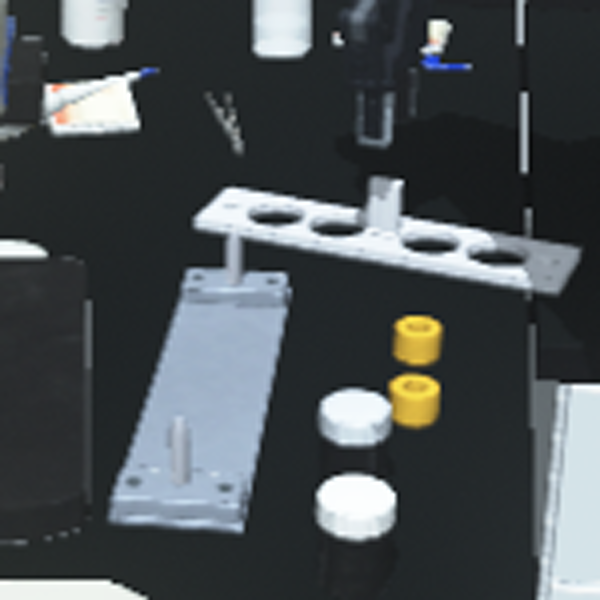

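View pics/f_ct.png

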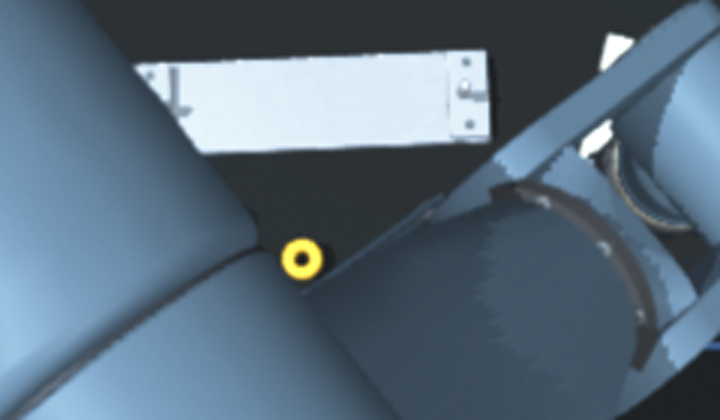

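Pads hang above the tab (tab at about col 366, row 190). The plate hasn't moved, so I'm descending.

Call:
apply_moves([
  [0, 0, 0.3, 0, 0, 0, 40],
  [0, 0, 0.6, 0, 0, 0, 40],
  [0, 0, 0.9, 0, 0, 0, 40],
  [0, 0, 1.1, 0, 0, 0, 40],
  [0, 0, 1.25, 0, 0, 0, 40],
  [0, 0, 1.33, 0, 0, 0, 40],
  [0, 0, 1.33, 0, 0, 0, 40],
  [0, 0, 1.33, 0, 0, 0, 40],
])

```text
clock: 14.8
tcp_pos: [481.1, -433.1, 15.5]
ee_rot: [3.14, 0.001, 1.307]
force: [-0.8, 0.3, 0.1]
gripper_width: 40.0
```

Call:
apply_moves([
  [0, 0, 0, 0, 0, 0, 20],
  [0, 0, 0, 0, 0, 0, 5],
  [0, 0, 0, 0, 0, 0, 3],
  [0, 0, 0, 0, 0, 0, 3],
  [0, 0, 0, 0, 0, 0, 3],
  [0, 0, 0, 0, 0, 0, 3],
  [0, 0, 0, 0, 0, 0, 3],
  [0, 0, 0, 0, 0, 0, 3],
], force=90)

```text
clock: 15.6
tcp_pos: [481.5, -433.6, 16.3]
ee_rot: [3.139, 0.002, 1.307]
force: [-0.7, -0.6, 5.0]
gripper_width: 8.8
```

```bash
python3 - <<'E'
from h import *
im=snap("g")
crop(im["side"],140,290,270,420,4,"g_cs")
E
```

View pics/g_cs.png

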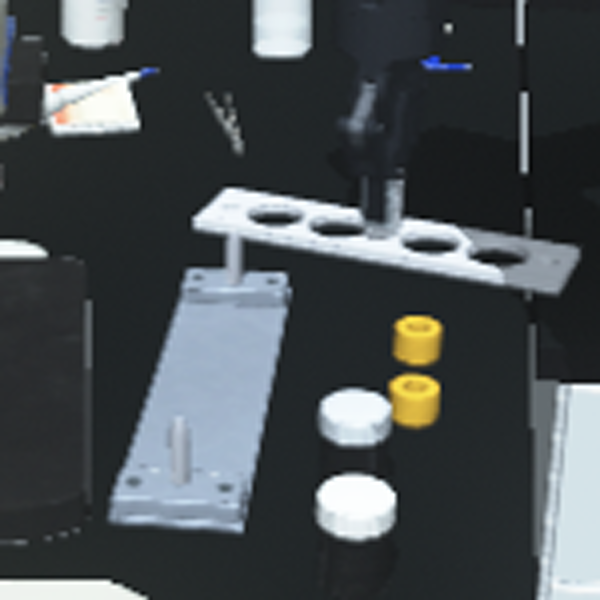

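Call:
apply_moves([
  [0, 0, -0.2, 0, 0, 0, 3],
  [0, 0, -0.5, 0, 0, 0, 3],
  [0, 0, -0.9, 0, 0, 0, 3],
  [0, 0, -1.4, 0, 0, 0, 3],
  [0, 0, -1.8, 0, 0, 0, 3],
  [0, 0, -2.1, 0, 0, 0, 3],
  [0, 0, -2.3, 0, 0, 0, 3],
  [0, 0, -2.4, 0, 0, 0, 3],
])

```text
clock: 16.5
tcp_pos: [481.4, -433.3, 137.4]
ee_rot: [3.138, 0.003, 1.307]
force: [-0.3, -0.2, -2.5]
gripper_width: 8.3
```

```bash
python3 - <<'E'
from h import *
im=snap("g2")
crop(im["side"],100,250,290,440,4,"g2_cs")
print(go(567,-300,140,0.022),go(567,-208.5,140,0.022))
E
```

```text
[ 3.021e+00  9.580e-01 -7.000e-02  4.700e-02  1.000e-03  1.472e+01] [ 4.787e+00  4.800e-01 -7.500e-02  4.700e-02  1.000e-03  1.472e+01]
```

View pics/g2_cs.png

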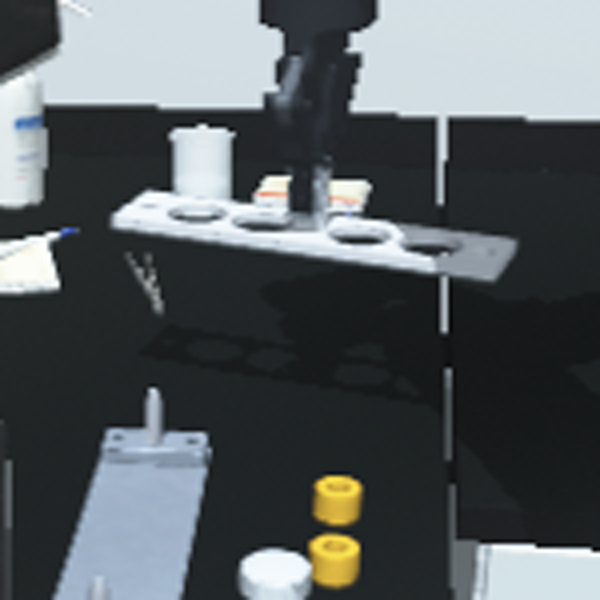

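Call:
apply_moves([
  [0.3, 0.1, 0, 0, 0, 1.2, 3],
  [0.6, 0.2, 0, 0, 0, 2.6, 3],
  [1, 0.3, 0, 0, 0, 4, 3],
  [1.4, 0.4, 0, 0, 0, 5.5, 3],
  [1.8, 0.5, 0, 0, 0, 7, 3],
  [2.2, 0.6, 0, 0, 0, 8.5, 3],
  [2.5, 0.7, 0, 0, 0, 10, 3],
  [2.8, 0.8, 0, 0, 0, 11, 3],
])

```text
clock: 17.4
tcp_pos: [556.1, -307.3, 135.0]
ee_rot: [3.14, 0.0, 0.343]
force: [-0.2, -0.4, -2.2]
gripper_width: 8.5
```

```bash
python3 - <<'E'
from h import *
print(go(567,-208.5,130,0.022))
E
```

```text
[ 8.680e-01 -1.787e+00  9.800e-02  1.400e-02  3.000e-03  3.674e+00]
```

Call:
apply_moves([
  [0.2, -0.4, 0, 0, 0, 0.9, 3],
  [0.4, -0.8, 0, 0, 0, 1.8, 3],
  [0.6, -1.2, 0.1, 0, 0, 2.7, 3],
  [0.8, -1.6, 0.1, 0, 0, 3.67, 3],
  [0.87, -1.79, 0.1, 0, 0, 3.67, 3],
  [0.87, -1.79, 0.1, 0, 0, 3.67, 3],
  [0.87, -1.79, 0.1, 0, 0, 3.67, 3],
  [0.87, -1.79, 0.1, 0, 0, 3.67, 3],
])

```text
clock: 18.2
tcp_pos: [567.2, -209.6, 129.9]
ee_rot: [3.14, -0.0, 0.022]
force: [-0.7, -0.7, -1.7]
gripper_width: 8.8
```

```bash
python3 - <<'E'
from h import *
im=snap("i")
crop(im["side"],130,290,270,430,4,"i_cs");crop(im["top"],150,310,190,430,3,"i_ct")
print(go(567,-208.5,130,0.022))
E
```

```text
[-0.002 -0.021 -0.001  0.02  -0.005 -0.006]
```

View pics/i_cs.png

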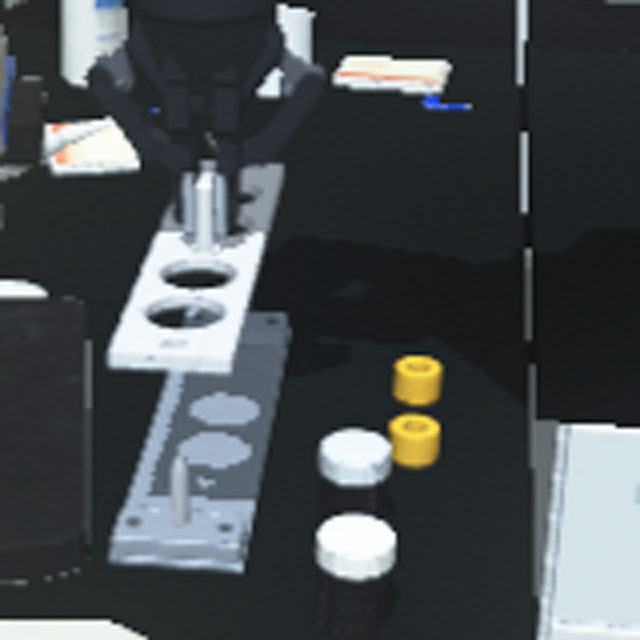

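View pics/i_ct.png

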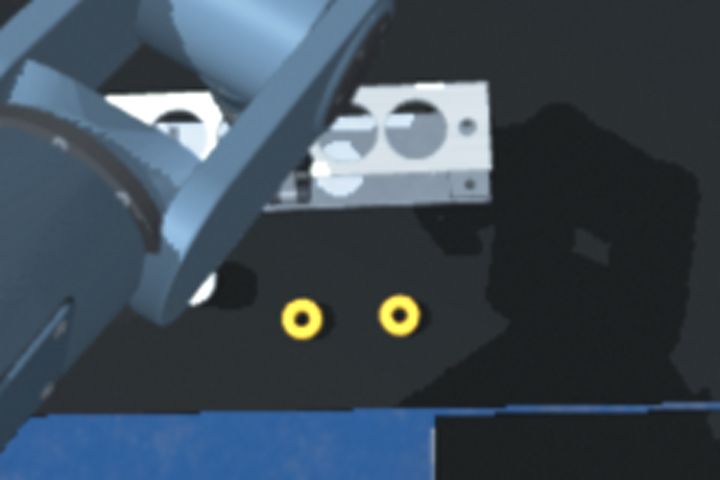

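```bash
python3 - <<'E'
from h import *
e=cv2.imread("pics/e_top.png")
a=cv2.resize(e[192:216,228:260],None,fx=12,fy=12,interpolation=cv2.INTER_NEAREST)
b=cv2.resize(e[188:212,332:364],None,fx=12,fy=12,interpolation=cv2.INTER_NEAREST)
s=cv2.imread("pics/e_side.png")
c=cv2.resize(s[240:272,302:334],None,fx=12,fy=12,interpolation=cv2.INTER_NEAREST)
d=cv2.resize(s[192:224,312:344],None,fx=12,fy=12,interpolation=cv2.INTER_NEAREST)
# predicted axes for rack fit
def draw(img,cam,r0,c0,x,y):
    for z in(16,24,46,54):
        p=proj(cam,(x,y,z));cv2.circle(img,(int((p[1]-c0+.5)*12),int((p[0]-r0+.5)*12)),3,(0,0,255),-1)
P=[(564,-91.9),(569,-323.8)]
draw(a,"top",192,228,*P[0]);draw(b,"top",188,332,*P[1]);draw(c,"side",240,302,*P[0]);draw(d,"side",192,312,*P[1])
cv2.imwrite("pics/pins.png",np.vstack([np.hstack([a,b]),np.hstack([c,d])[:310]]))
E
```

```text
(no output)
```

View pics/pins.png

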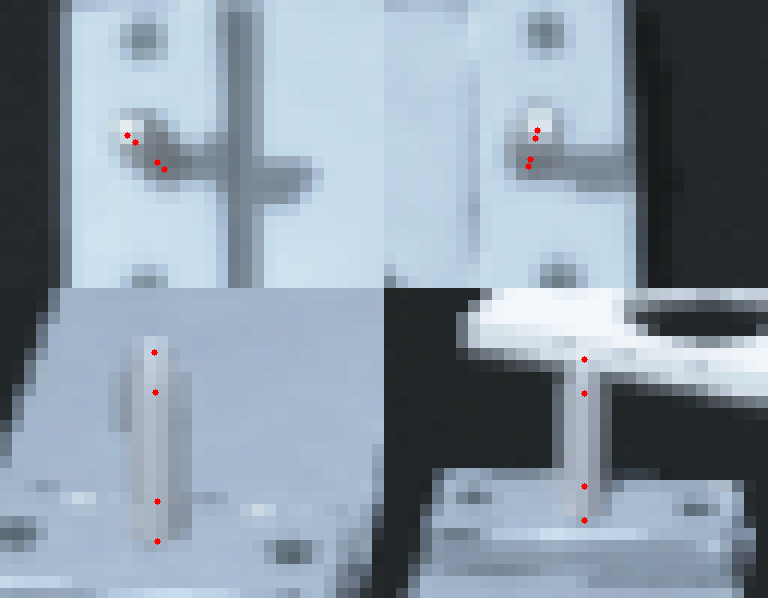

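Call:
apply_moves([
  [0, -0.02, 0.2, 0.02, 0, 0, 3],
  [0, -0.02, 0.4, 0.02, 0, 0, 3],
  [0, -0.02, 0.6, 0.02, 0, 0, 3],
  [0, -0.02, 0.8, 0.02, 0, 0, 3],
  [0, -0.02, 1, 0.02, 0, 0, 3],
  [0, -0.02, 1.06, 0.02, 0, 0, 3],
  [0, -0.02, 1.06, 0.02, 0, 0, 3],
  [0, -0.02, 1.06, 0.02, 0, 0, 3],
])

```text
clock: 19.1
tcp_pos: [567.4, -208.7, 77.1]
ee_rot: [3.141, -0.001, 0.022]
force: [0.4, -0.4, -1.7]
gripper_width: 8.6
```

```bash
python3 - <<'E'
from h import *
im=snap("j")
t=cv2.imread("pics/j_top.png");s=cv2.imread("pics/j_side.png")
b=cv2.resize(t[180:212,328:368],None,fx=12,fy=12,interpolation=cv2.INTER_NEAREST)
c=cv2.resize(s[226:258,302:334],None,fx=12,fy=12,interpolation=cv2.INTER_NEAREST)
def draw(img,cam,r0,c0,p):
    p=proj(cam,p);cv2.circle(img,(int((p[1]-c0+.5)*12),int((p[0]-r0+.5)*12)),3,(0,0,255),-1)
S=state();print(S["tcp_pos"],S["ee_rot"])
zt=S["tcp_pos"][2]-16.3+8
a=S["ee_rot"][2];x,y=S["tcp_pos"][:2]
H0=(x-116*np.sin(a),y+116*np.cos(a),zt);H1=(x+116*np.sin(a),y-116*np.cos(a),zt);print(H0,H1)
draw(b,"top",180,328,H1);draw(c,"side",226,302,H0)
cv2.imwrite("pics/j_h.png",np.hstack([b,c]))
crop(im["side"],170,290,270,390,5,"j_cs");crop(im["top"],150,310,190,430,3,"j_ct")
E
```

```text
[ 567.53587887 -208.84673563   77.47438796] [ 3.14096651e+00 -1.43195608e-03  2.15749746e-02]
(np.float64(565.0333759803625), np.float64(-92.87373239813745), np.float64(69.17438796181733)) (np.float64(570.0383817696318), np.float64(-324.81973886742196), np.float64(69.17438796181733))
```

View pics/j_h.png

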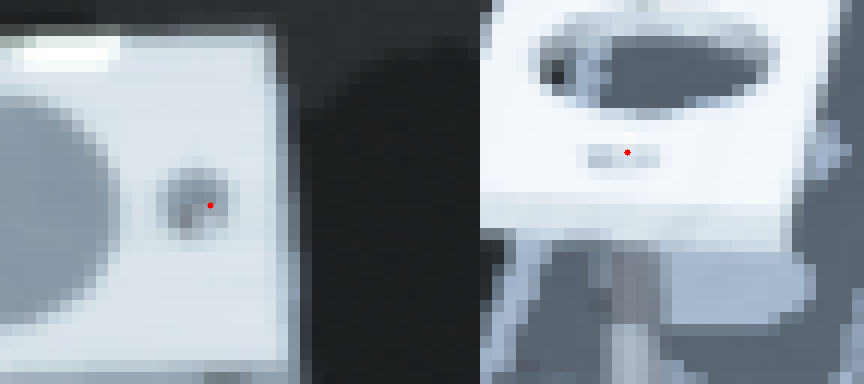

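View pics/j_cs.png

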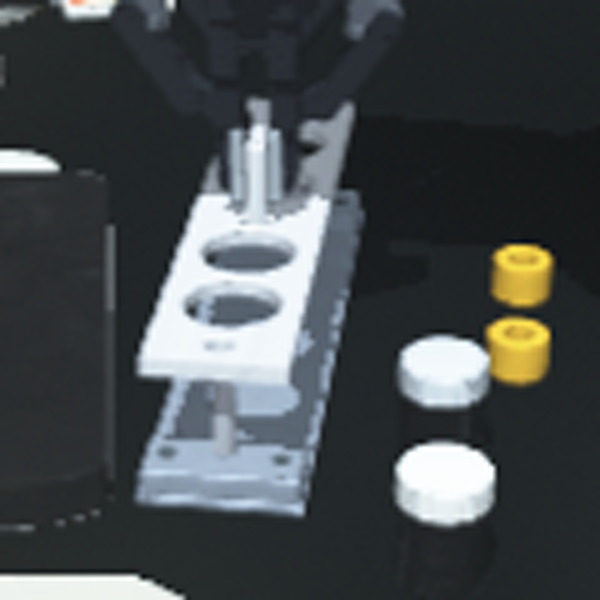

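View pics/j_ct.png

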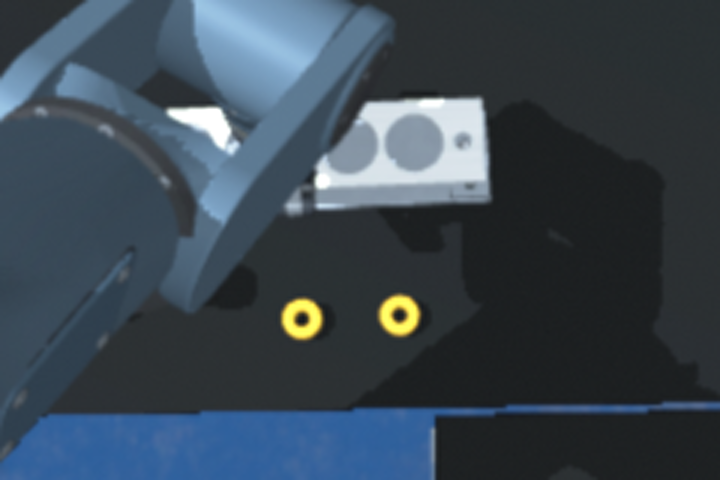

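```bash
python3 - <<'E'
from h import *
print("pin1 top",onz("top",(197.6,344.5),54)," hole1 top",onz("top",(196.3,343.5),69.2))
print("pin0 top",onz("top",(202.2,238.4),54))
# side: pin0 tip / hole0 ; pin1 tip
print("pin0 side",onz("side",(240+(337-288)/12-.2,302+152/12-.5),54),"hole0 side",onz("side",(226+158/12-.5,302+(622-480)/12-.5),69.2))
E
```

```text
pin1 top [ 570.74917388 -324.36919925   54.        ]  hole1 top [ 570.83946234 -321.58798086   69.2       ]
pin0 top [565.22538126 -92.45573574  54.        ]
pin0 side [565.07180395 -95.73426799  54.        ] hole0 side [565.65037442 -90.75447348  69.2       ]
```

Call:
apply_moves([
  [0, 0.07, 0, 0, 0, 0, 3],
  [0, 0.07, 0, 0, 0, 0, 3],
  [0, 0.07, 0.05, 0, 0, 0, 3],
  [0, 0.07, 0.1, 0, 0, 0, 3],
  [0, 0.07, 0.15, 0, 0, 0, 3],
  [0, 0.07, 0.2, 0, 0, 0, 3],
  [0, 0.07, 0.24, 0, 0, 0, 3],
  [0, 0.07, 0.24, 0, 0, 0, 3],
])

```text
clock: 20.0
tcp_pos: [567.4, -212.2, 65.0]
ee_rot: [3.141, -0.001, 0.022]
force: [-0.1, -0.3, -1.5]
gripper_width: 8.5
```

```bash
python3 - <<'E'
from h import *
im=snap("k")
t=cv2.imread("pics/k_top.png");s=cv2.imread("pics/k_side.png")
b=cv2.resize(t[180:212,328:368],None,fx=12,fy=12,interpolation=cv2.INTER_NEAREST)
c=cv2.resize(s[230:262,302:334],None,fx=12,fy=12,interpolation=cv2.INTER_NEAREST)
cv2.imwrite("pics/k_h.png",np.hstack([b,c]));print(state()["force"],state()["torque"])
E
```

```text
[-0.22301863  0.44740212 -2.36191297] [-0.0087467   0.002877    0.05314579]
```

View pics/k_h.png

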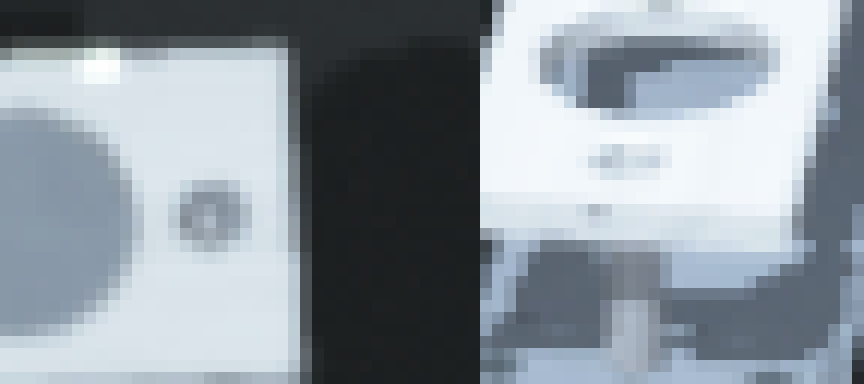

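The pin tips are centered in both holes (top image about col 345, row 198). Lowering further.

Call:
apply_moves([
  [0, 0, 0.05, 0, 0, 0, 3],
  [0, 0, 0.1, 0, 0, 0, 3],
  [0, 0, 0.15, 0, 0, 0, 3],
  [0, 0, 0.2, 0, 0, 0, 3],
  [0, 0, 0.25, 0, 0, 0, 3],
  [0, 0, 0.3, 0, 0, 0, 3],
  [0, 0, 0.35, 0, 0, 0, 3],
  [0, 0, 0.35, 0, 0, 0, 3],
])

```text
clock: 20.9
tcp_pos: [567.4, -212.1, 47.4]
ee_rot: [3.141, -0.001, 0.022]
force: [-0.1, 1.0, -2.3]
gripper_width: 8.6
```

Call:
apply_moves([
  [0, 0, 0.05, 0, 0, 0, 3],
  [0, 0, 0.1, 0, 0, 0, 3],
  [0, 0, 0.15, 0, 0, 0, 3],
  [0, 0, 0.2, 0, 0, 0, 3],
  [0, 0, 0.25, 0, 0, 0, 3],
  [0, 0, 0.28, 0, 0, 0, 3],
  [0, 0, 0.3, 0, 0, 0, 3],
  [0, 0, 0.3, 0, 0, 0, 3],
])

```text
clock: 21.7
tcp_pos: [567.4, -212.1, 32.3]
ee_rot: [3.141, -0.001, 0.022]
force: [0.1, 1.4, -1.3]
gripper_width: 8.6
```

Call:
apply_moves([
  [0, 0, 0.03, 0, 0, 0, 3],
  [0, 0, 0.04, 0, 0, 0, 3],
  [0, 0, 0.04, 0, 0, 0, 3],
  [0, 0, 0.04, 0, 0, 0, 3],
  [0, 0, 0.04, 0, 0, 0, 3],
  [0, 0, 0.04, 0, 0, 0, 3],
  [0, 0, 0.04, 0, 0, 0, 3],
  [0, 0, 0.04, 0, 0, 0, 3],
])

```text
clock: 22.5
tcp_pos: [567.5, -212.1, 32.3]
ee_rot: [3.141, -0.001, 0.022]
force: [-3.6, 1.4, 9.8]
gripper_width: 8.7
```

Contact at 10 N with the height unchanged, so the plate is home. Releasing, then rising.

Call:
apply_moves([
  [0, 0, 0, 0, 0, 0, 15],
  [0, 0, 0, 0, 0, 0, 25],
  [0, 0, 0, 0, 0, 0, 40],
  [0, 0, 0, 0, 0, 0, 40],
  [0, 0, -0.4, 0, 0, 0, 40],
  [0, 0, -1, 0, 0, 0, 40],
  [0, 0, -1.6, 0, 0, 0, 40],
  [0, 0, -2.4, 0, 0, 0, 40],
])

```text
clock: 23.3
tcp_pos: [566.3, -211.5, 151.8]
ee_rot: [-3.14, 0.002, 0.022]
force: [-0.6, 0.7, 0.1]
gripper_width: 40.0
```

Call:
apply_moves([
  [-0.6, 0, -0.2, 0, 0, 0, 60],
  [-1.2, 0, -0.4, 0, 0, 0, 60],
  [-1.8, 0, -0.4, 0, 0, 0, 70],
  [-2.3, -0.5, -0.4, 0, 0, 0, 70],
  [-2.3, -1, -0.4, 0, 0, 0, 70],
  [-2.3, -1.5, -0.4, 0, 0, 0, 70],
  [-2.3, -1.5, -0.4, 0, 0, 0, 70],
  [-2.3, -1.5, -0.4, 0, 0, 0, 70],
])

```text
clock: 24.1
tcp_pos: [450.1, -139.2, 172.2]
ee_rot: [-3.141, 0.002, 0.023]
force: [0.2, 0.1, 0.0]
gripper_width: 70.3
```

```bash
python3 - <<'E'
from h import *
im=snap("l")
crop(im["side"],170,290,270,390,5,"l_cs");crop(im["top"],150,310,190,430,3,"l_ct")
print(go(475,-123.,60,0.022))
E
```

```text
[ 0.501 -0.33   2.244 -0.005  0.013 -0.006]
```

View pics/l_cs.png

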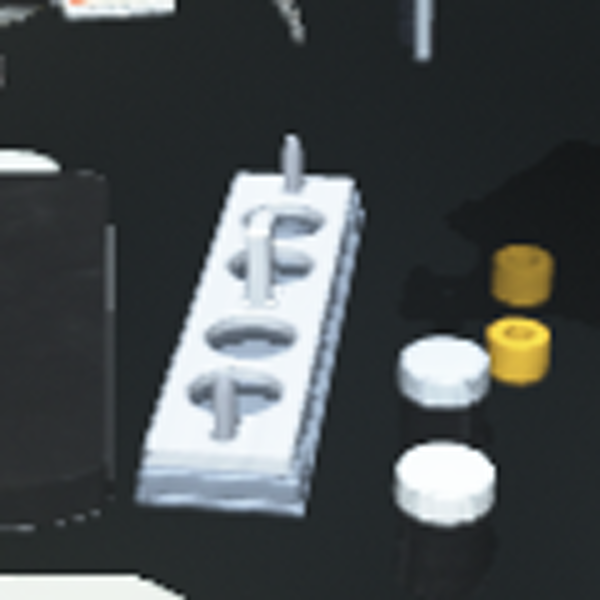

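View pics/l_ct.png

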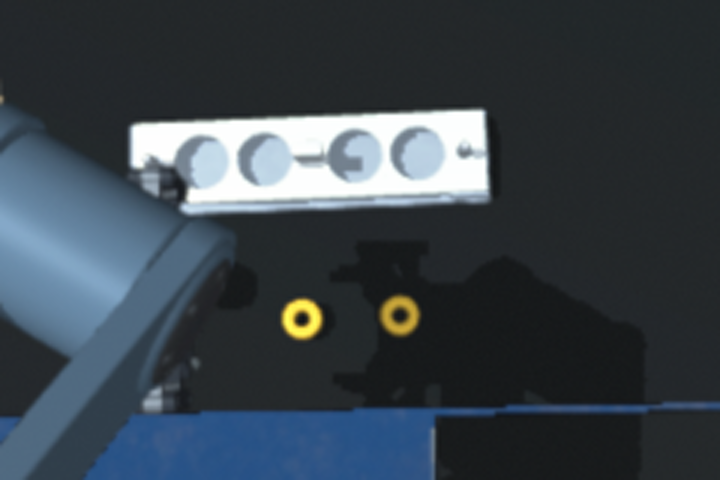

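```bash
python3 - <<'E'
from h import *
print(go(477.2,-122.5,90,0.022),go(477.2,-122.5,26,0.022))
E
```

```text
[ 0.545 -0.339  1.644 -0.005  0.013 -0.006] [ 0.546 -0.339  2.924 -0.005  0.013 -0.006]
```

Call:
apply_moves([
  [0.3, -0.2, 0.5, 0, 0, 0, 56],
  [0.55, -0.34, 1, 0, 0, 0, 56],
  [0.55, -0.34, 1.5, 0, 0, 0, 56],
  [0.55, -0.34, 1.8, 0, 0, 0, 56],
  [0.55, -0.34, 2.2, 0, 0, 0, 56],
  [0.55, -0.34, 2.6, 0, 0, 0, 56],
  [0.55, -0.34, 2.9, 0, 0, 0, 56],
  [0.55, -0.34, 2.92, 0, 0, 0, 56],
])

```text
clock: 25.0
tcp_pos: [476.9, -123.1, 24.3]
ee_rot: [-3.14, 0.004, 0.02]
force: [-0.4, -0.0, -0.3]
gripper_width: 55.8
```

Call:
apply_moves([
  [0, 0, 0, 0, 0, 0, 56],
  [0, 0, 0, 0, 0, 0, 45],
  [0, 0, 0, 0, 0, 0, 30],
  [0, 0, 0, 0, 0, 0, 28],
  [0, 0, 0, 0, 0, 0, 28],
  [0, 0, 0, 0, 0, 0, 28],
  [0, 0, 0, 0, 0, 0, 28],
  [0, 0, 0, 0, 0, 0, 28],
], force=35)

```text
clock: 25.8
tcp_pos: [477.5, -123.5, 25.0]
ee_rot: [-3.141, 0.002, 0.021]
force: [-0.5, -1.1, 6.5]
gripper_width: 35.9
```

```bash
python3 - <<'E'
from h import *
im=snap("m")
crop(im["side"],170,290,270,390,5,"m_cs")
E
```

```text
(no output)
```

View pics/m_cs.png

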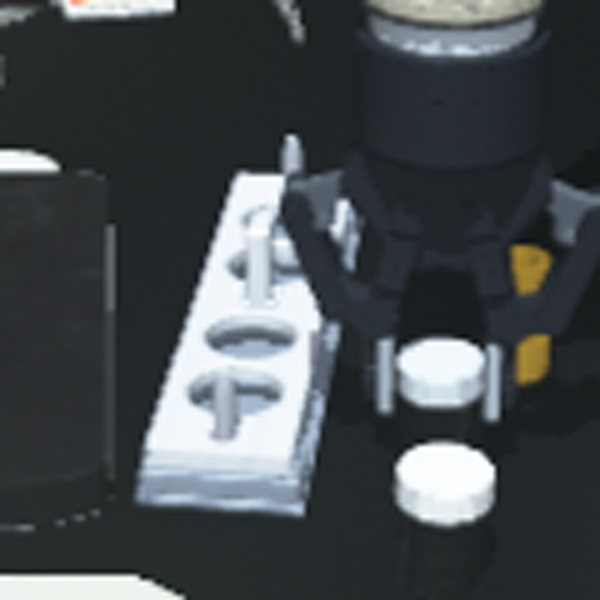

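Call:
apply_moves([
  [0, 0, -0.3, 0, 0, 0, 28],
  [0, 0, -0.7, 0, 0, 0, 28],
  [0, 0, -1.2, 0, 0, 0, 28],
  [0, 0, -1.7, 0, 0, 0, 28],
  [0.4, 0.6, -1.8, 0, 0, 0, 28],
  [0.9, 1.2, -1.8, 0, 0, 0, 28],
  [1.4, 1.8, -1.8, 0, 0, 0, 28],
  [1.8, 2.3, -1.8, 0, 0, 0, 28],
])

```text
clock: 26.7
tcp_pos: [571.1, -238.0, 114.7]
ee_rot: [-3.141, 0.002, 0.02]
force: [0.8, 0.4, -0.6]
gripper_width: 36.1
```

```bash
python3 - <<'E'
from h import *
print(go(567.9,-242.4,100,0.022))
E
```

```text
[-0.066  0.087  0.294 -0.005  0.019 -0.019]
```

Call:
apply_moves([
  [-0.06, 0.09, 0.1, 0, 0.02, 0, 28],
  [-0.06, 0.09, 0.3, 0, 0.02, 0, 28],
  [-0.06, 0.09, 0.6, 0, 0.02, 0, 28],
  [-0.06, 0.09, 0.7, 0, 0.02, 0, 28],
  [-0.06, 0.09, 0.7, 0, 0.02, 0, 28],
  [-0.06, 0.09, 0.7, 0, 0.02, 0, 28],
  [-0.06, 0.09, 0.7, 0, 0.02, 0, 28],
  [-0.06, 0.09, 0.7, 0, 0.02, 0, 28],
])

```text
clock: 27.5
tcp_pos: [568.5, -242.6, 80.3]
ee_rot: [3.141, -0.001, 0.021]
force: [0.2, -0.7, -0.6]
gripper_width: 36.1
```

```bash
python3 - <<'E'
from h import *
im=snap("n")
crop(im["side"],150,270,270,390,5,"n_cs");crop(im["top"],150,310,190,430,3,"n_ct")
t=state()["tcp_pos"];print(t)
b={c:cv2.imread(f"pics/n_{c}.png") for c in("side","top")}
lid=t+[0,0,25]
# can hull top circle expected; measure lid in side
for c in("side",):
    m=cmask(b[c],"white");q=proj(c,lid-[0,0,6]);print(q,[(s.tolist(),np.round(ce,1)) for k,s,ce in comps(m,15) if np.hypot(ce[1]-q[0],ce[0]-q[1])<25])
E
```

```text
[ 568.44132566 -242.64265658   80.24696118]
[194.29847633 323.38699894] [([312, 188, 3, 14, 40], array([313. , 194.2])), ([316, 189, 18, 14, 188], array([325.1, 194.3]))]
```

View pics/n_cs.png

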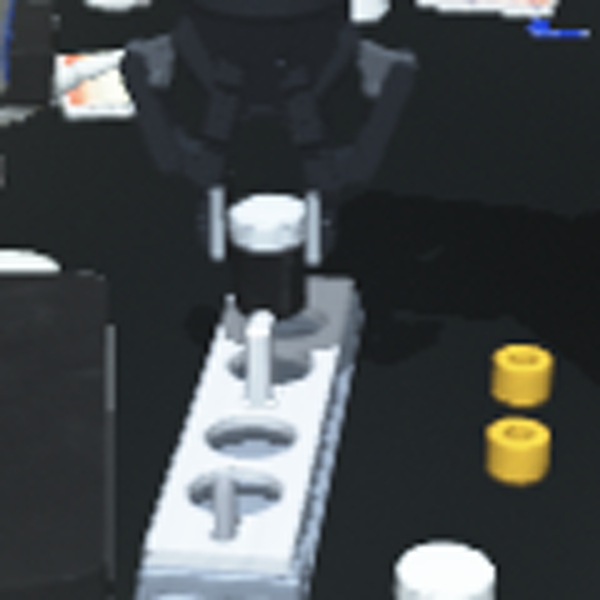

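View pics/n_ct.png

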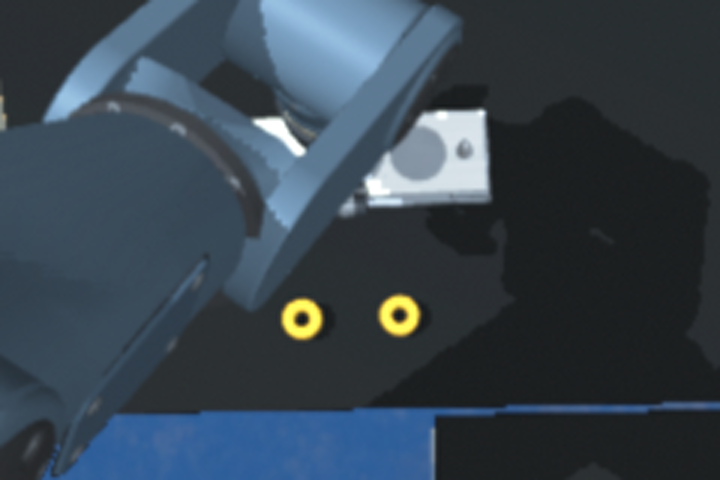

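```bash
python3 - <<'E'
from h import *
b=cv2.imread("pics/n_side.png");t=state()["tcp_pos"]
m=at(cmask(b,"white"),(194.3,325.1))
print(m.sum(),fit(cyl(18.5,-12,0),{"side":m},[568,-242,0],t[2]+25,False,False))
# plate hole0..3 centres as side sees them from the empty-plate picture l: dark ellipse predicted vs plate fit
l=cv2.imread("pics/l_side.png");k=cmask(l,"white")|cmask(l,"blue")
kk=at(k,(235,321));print(kk.sum())
crop(l[:,:,::-1],195,265,295,345,10,"l_big")
E
```

```text
188 (array([ 564.22022359, -241.47080974,    0.        ]), np.float64(1.695772686828699))
2249
```

View pics/l_big.png

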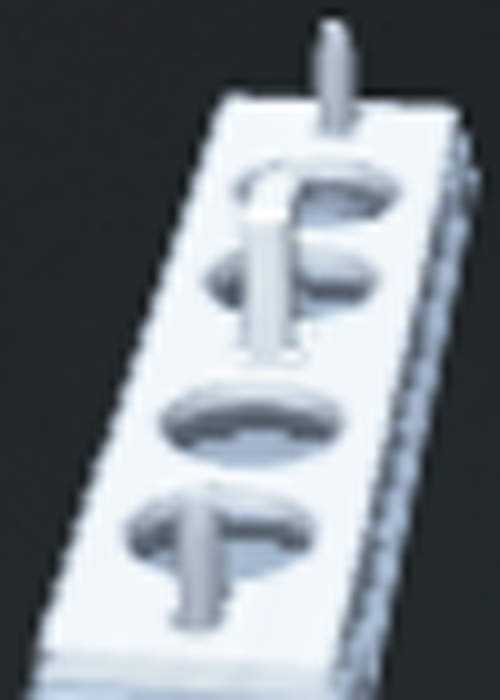

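```bash
python3 - <<'E'
from h import *
for rc in((222.4,323.65),): print("hole -34 side",onz("side",rc,24))
# other holes: +34 cols160..342 rows380..467 ; +81 cols 125..315 rows 487..580
for r,c in((423.5,251),(533.5,220)): print(onz("side",(195+r/10-.5,295+c/10-.5),24))
t=state()["tcp_pos"]
b=cv2.imread("pics/n_side.png");m=at(cmask(b,"white"),(194.3,325.1))
m[:,332:]=0
print(np.argwhere(m).min(0),np.argwhere(m).max(0))
print(fit(cyl(18.5,-12,0),{"side":m},[568,-242,0],t[2]+25,False,False))
E
```

```text
hole -34 side [ 568.74278052 -245.33572852   24.        ]
[ 567.28785008 -176.18220659   24.        ]
[ 566.33200055 -129.02997502   24.        ]
[189 316] [201 331]
(array([ 566.77332458, -242.86628164,    0.        ]), np.float64(1.076003248651093))
```

```bash
python3 - <<'E'
from h import *
b=cv2.imread("pics/n_side.png");t=state()["tcp_pos"]
k=14;r0,c0=184,306
v=cv2.resize(b[r0:r0+40,c0:c0+40],None,fx=k,fy=k,interpolation=cv2.INTER_NEAREST)
for dy,col in((-3,(0,0,255)),(0,(0,255,0))):
  for z in(25,-25):
    a=np.linspace(0,2*np.pi,40)
    P=[proj("side",t+[18.5*np.cos(q),18.5*np.sin(q)+dy,z]) for q in a]
    cv2.polylines(v,[np.int32([[(p[1]-c0+.5)*k,(p[0]-r0+.5)*k] for p in P])],1,col,1)
cv2.imwrite("pics/n_big.png",v)
E
```

```text
(no output)
```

View pics/n_big.png

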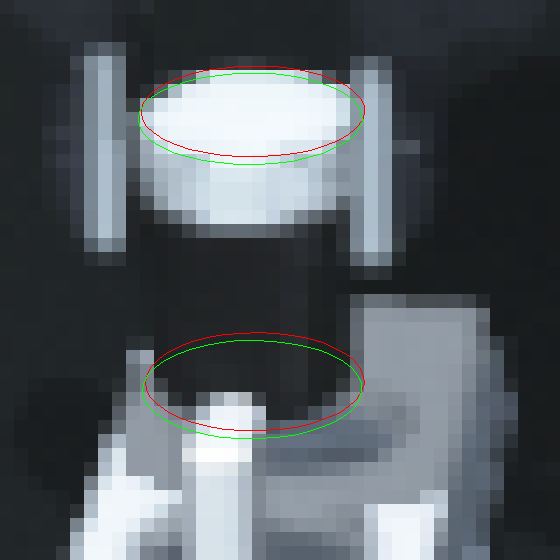

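Call:
apply_moves([
  [0, 0, 0.15, 0, 0, 0, 28],
  [0, 0, 0.3, 0, 0, 0, 28],
  [0, 0, 0.45, 0, 0, 0, 28],
  [0, 0, 0.55, 0, 0, 0, 28],
  [0, 0, 0.62, 0, 0, 0, 28],
  [0, 0, 0.7, 0, 0, 0, 28],
  [0, 0, 0.76, 0, 0, 0, 28],
  [0, 0, 0.76, 0, 0, 0, 28],
])

```text
clock: 28.4
tcp_pos: [568.3, -242.5, 41.8]
ee_rot: [-3.141, -0.0, 0.02]
force: [-0.0, -0.2, -0.8]
gripper_width: 35.6
```

Call:
apply_moves([
  [0, 0, 0.05, 0, 0, 0, 28],
  [0, 0, 0.1, 0, 0, 0, 28],
  [0, 0, 0.15, 0, 0, 0, 28],
  [0, 0, 0.2, 0, 0, 0, 28],
  [0, 0, 0.23, 0, 0, 0, 28],
  [0, 0, 0.23, 0, 0, 0, 28],
  [0, 0, 0.23, 0, 0, 0, 28],
  [0, 0, 0.23, 0, 0, 0, 28],
])

```text
clock: 29.2
tcp_pos: [568.3, -242.5, 30.3]
ee_rot: [-3.141, -0.0, 0.02]
force: [-0.7, -0.4, -0.7]
gripper_width: 36.2
```

Call:
apply_moves([
  [0, 0, 0.01, 0, 0, 0, 40],
  [0, 0, 0.01, 0, 0, 0, 46],
  [0, 0, 0.01, 0, 0, 0, 56],
  [0, 0, 0, 0, 0, 0, 56],
  [0, 0, -0.4, 0, 0, 0, 56],
  [0, 0, -1, 0, 0, 0, 56],
  [0, 0, -1.6, 0, 0, 0, 56],
  [0, 0, -2.2, 0, 0, 0, 56],
])

```text
clock: 30.0
tcp_pos: [568.1, -242.4, 141.3]
ee_rot: [-3.141, -0.0, 0.02]
force: [0.5, -0.6, 0.2]
gripper_width: 56.0
```

```bash
python3 - <<'E'
from h import *
im=snap("o")
crop(im["side"],150,290,270,410,4,"o_cs")
print(go(470.6,-60,130,0.022),go(470.6,-40.9,130,0.022))
E
```

```text
[-1.934 -3.726  0.264  0.059 -0.096 -0.017] [-1.927 -4.108  0.263  0.059 -0.096 -0.017]
```

View pics/o_cs.png

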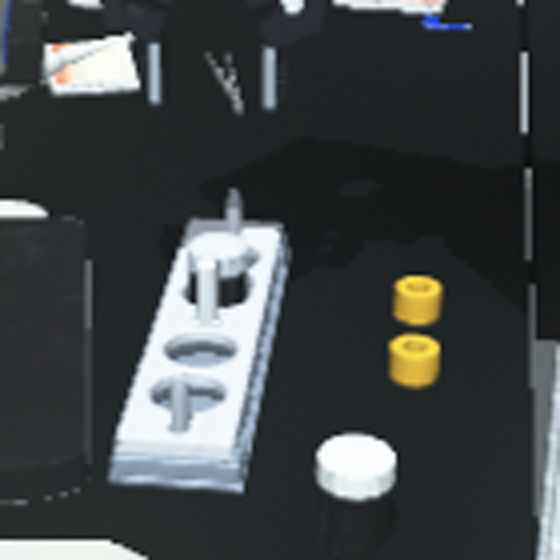

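Can B stands in the -34 hole (around col 324, row 213). Now can A.

Call:
apply_moves([
  [-0.6, -0.5, -0.1, 0, 0, 0, 56],
  [-1.2, -1.1, -0.1, 0, 0, 0, 56],
  [-1.8, -1.8, 0, 0, 0, 0, 56],
  [-1.93, -2.6, 0, 0, 0, 0, 56],
  [-1.93, -3.3, 0.2, 0, 0, 0, 56],
  [-1.93, -3.9, 0.4, 0, 0, 0, 56],
  [-1.93, -4.11, 0.4, 0, 0, 0, 56],
  [-1.93, -4.11, 0.4, 0, 0, 0, 56],
])

```text
clock: 30.9
tcp_pos: [469.9, -39.6, 122.7]
ee_rot: [3.137, -0.007, 0.023]
force: [0.6, -0.3, -0.5]
gripper_width: 55.7
```

```bash
python3 - <<'E'
from h import *
print(go(470.6,-41,80,0.022),go(470.6,-41,25.5,0.022))
E
```

```text
[ 0.008  0.024  0.854  0.055 -0.078  0.015] [ 1.000e-03  1.800e-02  1.944e+00  5.500e-02 -7.800e-02  1.500e-02]
```

Call:
apply_moves([
  [0.01, 0.03, 0.4, 0.05, -0.08, 0, 56],
  [0.01, 0.03, 0.8, 0.05, -0.08, 0, 56],
  [0.01, 0.03, 1.1, 0.05, -0.08, 0, 56],
  [0.01, 0.03, 1.4, 0.05, -0.08, 0, 56],
  [0.01, 0.03, 1.7, 0.05, -0.08, 0, 56],
  [0.01, 0.03, 1.9, 0.05, -0.08, 0, 56],
  [0.01, 0.03, 1.94, 0.05, -0.08, 0, 56],
  [0.01, 0.03, 1.94, 0.05, -0.08, 0, 56],
])

```text
clock: 31.7
tcp_pos: [471.4, -42.2, 25.6]
ee_rot: [3.141, 0.0, 0.023]
force: [-0.3, -0.4, 0.4]
gripper_width: 55.6
```

Call:
apply_moves([
  [0, 0, 0, 0, 0, 0, 56],
  [0, 0, 0, 0, 0, 0, 45],
  [0, 0, 0, 0, 0, 0, 30],
  [0, 0, 0, 0, 0, 0, 28],
  [0, 0, 0, 0, 0, 0, 28],
  [0, 0, 0, 0, 0, 0, 28],
  [0, 0, 0, 0, 0, 0, 28],
  [0, 0, 0, 0, 0, 0, 28],
])

```text
clock: 32.5
tcp_pos: [471.7, -42.3, 26.3]
ee_rot: [3.141, -0.001, 0.023]
force: [-0.1, 0.0, 5.9]
gripper_width: 36.1
```

Call:
apply_moves([
  [0, 0, -0.3, 0, 0, 0, 28],
  [0, 0, -0.7, 0, 0, 0, 28],
  [0, 0, -1.2, 0, 0, 0, 28],
  [0, 0.3, -1.7, 0, 0, 0, 28],
  [0.2, 0.9, -1.8, 0, 0, 0, 28],
  [0.7, 1.5, -1.8, 0, 0, 0, 28],
  [1.2, 2.1, -1.8, 0, 0, 0, 28],
  [1.8, 2.6, -1.8, 0, 0, 0, 28],
])

```text
clock: 33.3
tcp_pos: [564.7, -171.4, 116.6]
ee_rot: [3.141, -0.0, 0.022]
force: [-0.5, 0.1, -0.2]
gripper_width: 35.7
```

```bash
python3 - <<'E'
from h import *
print(go(567,-175.3,80,0.022))
E
```

```text
[ 0.044  0.079  0.732  0.01  -0.004  0.001]
```

Call:
apply_moves([
  [0.04, 0.08, 0.1, 0, 0, 0, 28],
  [0.04, 0.08, 0.3, 0, 0, 0, 28],
  [0.04, 0.08, 0.6, 0, 0, 0, 28],
  [0.04, 0.08, 0.7, 0, 0, 0, 28],
  [0.04, 0.08, 0.7, 0, 0, 0, 28],
  [0.04, 0.08, 0.7, 0, 0, 0, 28],
  [0.04, 0.08, 0.7, 0, 0, 0, 28],
  [0.04, 0.08, 0.7, 0, 0, 0, 28],
])

```text
clock: 34.1
tcp_pos: [567.1, -175.4, 82.3]
ee_rot: [3.14, -0.001, 0.022]
force: [-0.2, 1.0, -0.8]
gripper_width: 35.7
```

```bash
python3 - <<'E'
from h import *
im=snap("p")
b=cv2.imread("pics/p_side.png");t=state()["tcp_pos"];print(t)
k=14;r0,c0=198,302
v=cv2.resize(b[r0:r0+42,c0:c0+42],None,fx=k,fy=k,interpolation=cv2.INTER_NEAREST)
for dy,col in((-3,(0,0,255)),(0,(0,255,0))):
  for z in(23.7,-26.3):
    a=np.linspace(0,2*np.pi,40)
    P=[proj("side",t+[18.5*np.cos(q),18.5*np.sin(q)+dy,z]) for q in a]
    cv2.polylines(v,[np.int32([[(p[1]-c0+.5)*k,(p[0]-r0+.5)*k] for p in P])],1,col,1)
cv2.imwrite("pics/p_big.png",v)
E
```

```text
[ 567.03970132 -175.44588613   82.14438228]
```

View pics/p_big.png

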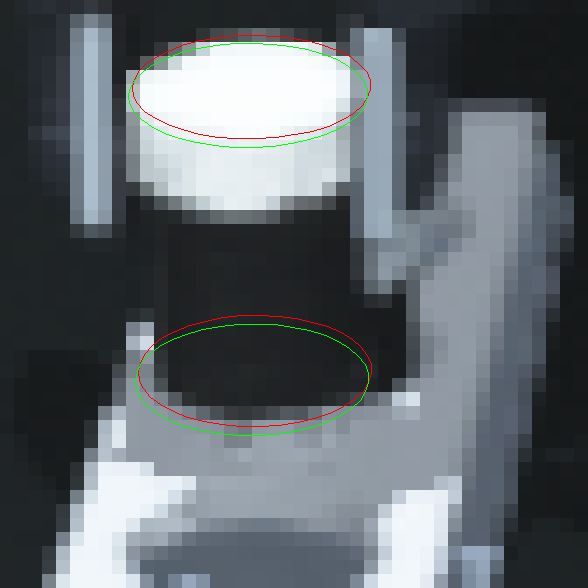

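Call:
apply_moves([
  [0, 0, 0.15, 0, 0, 0, 28],
  [0, 0, 0.3, 0, 0, 0, 28],
  [0, 0, 0.45, 0, 0, 0, 28],
  [0, 0, 0.55, 0, 0, 0, 28],
  [0, 0, 0.62, 0, 0, 0, 28],
  [0, 0, 0.7, 0, 0, 0, 28],
  [0, 0, 0.76, 0, 0, 0, 28],
  [0, 0, 0.76, 0, 0, 0, 28],
])

```text
clock: 35.0
tcp_pos: [566.9, -175.4, 43.7]
ee_rot: [3.141, -0.001, 0.022]
force: [-0.2, -0.2, -0.7]
gripper_width: 35.7
```

Call:
apply_moves([
  [0, 0, 0.05, 0, 0, 0, 28],
  [0, 0, 0.1, 0, 0, 0, 28],
  [0, 0, 0.15, 0, 0, 0, 28],
  [0, 0, 0.2, 0, 0, 0, 28],
  [0, 0, 0.23, 0, 0, 0, 28],
  [0, 0, 0.24, 0, 0, 0, 28],
  [0, 0, 0.24, 0, 0, 0, 28],
  [0, 0, 0.24, 0, 0, 0, 28],
])

```text
clock: 35.8
tcp_pos: [566.9, -175.5, 31.8]
ee_rot: [3.141, -0.001, 0.022]
force: [0.4, 0.8, -0.4]
gripper_width: 35.8
```

Call:
apply_moves([
  [0, 0, 0.01, 0, 0, 0, 40],
  [0, 0, 0.01, 0, 0, 0, 46],
  [0, 0, 0.01, 0, 0, 0, 56],
  [0, 0, 0, 0, 0, 0, 56],
  [0, 0, -0.4, 0, 0, 0, 56],
  [0, 0, -1, 0, 0, 0, 56],
  [0, 0, -1.6, 0, 0, 0, 56],
  [0, 0, -2, 0, 0, 0, 56],
])

```text
clock: 36.6
tcp_pos: [567.6, -175.7, 133.9]
ee_rot: [3.139, -0.003, 0.022]
force: [0.7, -1.1, -0.8]
gripper_width: 56.0
```

Call:
apply_moves([
  [-0.6, -0.6, -0.2, 0, 0, 0, 60],
  [-1.2, -1.2, -0.2, 0, 0, 0, 60],
  [-1.8, -1.9, 0, 0, 0, 0, 60],
  [-2.4, -2.5, 0, 0, 0, 0, 60],
  [-2.4, -2.5, 0, 0, 0, 0, 60],
  [-2.4, -2.5, 0, 0, 0, 0, 60],
  [-2.4, -2.5, 0, 0, 0, 0, 60],
  [-2.4, -2.5, 0, 0, 0, 0, 60],
])

```text
clock: 37.4
tcp_pos: [446.6, -54.6, 133.5]
ee_rot: [3.138, -0.005, 0.021]
force: [0.5, 0.3, -0.1]
gripper_width: 60.1
```

```bash
python3 - <<'E'
from h import *
im=snap("q")
crop(im["side"],150,290,270,410,4,"q_cs");crop(im["top"],150,310,190,430,3,"q_ct")
b=cv2.imread("pics/q_top.png");s=cv2.imread("pics/q_side.png")
for x,y in((447.5,-202.5),(448.5,-275)):
  mt=at(cmask(b,"yel"),proj("top",(x,y,10)));ms=at(cmask(s,"yel"),proj("side",(x,y,10)))
  print(fit(COL,{"top":mt},[x,y,0],10,False,False),fit(COL,{"side":ms},[x,y,0],10,False,False))
E
```

```text
(array([ 448.75918265, -201.86674173,    0.        ]), np.float64(0.28305204649927646)) (array([ 448.42173151, -205.24173227,    0.        ]), np.float64(0.3874065777184212))
(array([ 450.41871511, -274.40844369,    0.        ]), np.float64(0.30442508801506213)) (array([ 449.2506295 , -277.99778915,    0.        ]), np.float64(0.23917052567320055))
```

View pics/q_cs.png

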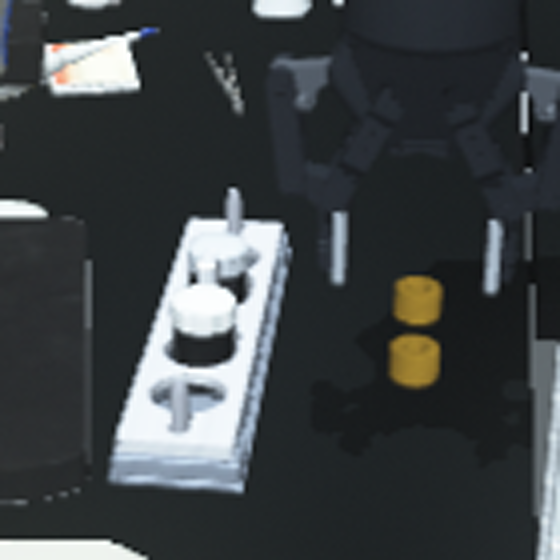

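View pics/q_ct.png

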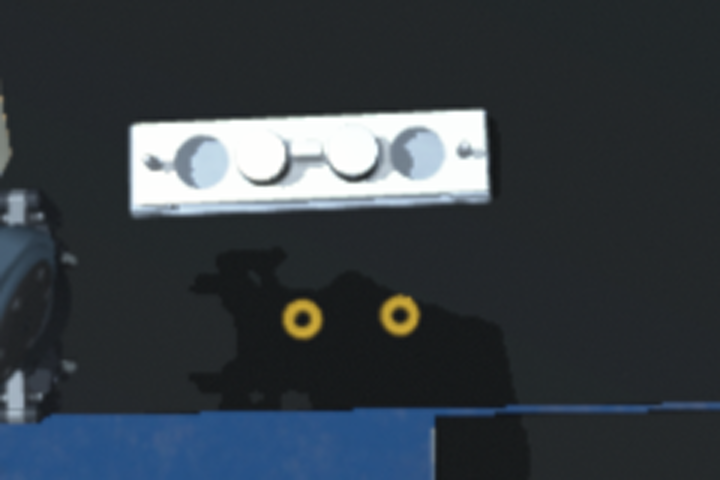

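```bash
python3 - <<'E'
from h import *
print(go(448.7,-202,80,0.022),go(448.7,-202,8,0.022))
E
```

```text
[-0.012  2.952  1.073  0.031 -0.048 -0.009] [-0.018  2.948  2.513  0.031 -0.048 -0.009]
```

Call:
apply_moves([
  [0, 0.8, 0.2, 0.03, -0.05, 0, 60],
  [0, 1.6, 0.4, 0.03, -0.05, 0, 60],
  [-0.01, 2.4, 0.7, 0.03, -0.05, 0, 60],
  [-0.01, 2.95, 1, 0.03, -0.05, 0, 60],
  [-0.01, 2.95, 1, 0.03, -0.05, 0, 60],
  [-0.01, 2.95, 1, 0.03, -0.05, 0, 60],
  [-0.01, 2.95, 1.2, 0.03, -0.05, 0, 60],
  [-0.01, 2.95, 1.2, 0.03, -0.05, 0, 60],
])

```text
clock: 38.3
tcp_pos: [448.2, -200.3, 73.0]
ee_rot: [-3.14, 0.002, 0.023]
force: [-0.8, -0.4, 0.5]
gripper_width: 60.4
```

```bash
python3 - <<'E'
from h import *
print(go(448.7,-202,8,0.022))
E
```

```text
[ 0.012  0.035  1.301 -0.015  0.021  0.008]
```

Call:
apply_moves([
  [0.01, 0.03, 0.3, 0, 0.02, 0, 50],
  [0.01, 0.03, 0.6, 0, 0.02, 0, 50],
  [0.01, 0.03, 0.9, 0, 0.02, 0, 50],
  [0.01, 0.03, 1.15, 0, 0.02, 0, 50],
  [0.01, 0.03, 1.28, 0, 0.02, 0, 50],
  [0.01, 0.03, 1.28, 0, 0.02, 0, 40],
  [0.01, 0.03, 1.28, 0, 0.02, 0, 20],
  [0.01, 0.03, 1.28, 0, 0.02, 0, 20],
], force=40)

```text
clock: 39.1
tcp_pos: [448.9, -201.8, 9.6]
ee_rot: [-3.141, -0.001, 0.023]
force: [-0.3, 0.4, 0.3]
gripper_width: 26.0
```

Call:
apply_moves([
  [0, 0, 0, 0, 0, 0, 20],
  [0, 0, 0, 0, 0, 0, 20],
  [0, 0, 0, 0, 0, 0, 20],
  [0, 0, -0.5, 0, 0, 0, 20],
  [0, 0, -1.2, 0, 0, 0, 20],
  [0, 0, -1.7, 0, 0, 0, 20],
  [0, 0, -1.7, 0, 0, 0, 20],
  [0, 0, -1.7, 0, 0, 0, 20],
])

```text
clock: 39.9
tcp_pos: [448.9, -202.0, 94.9]
ee_rot: [3.142, -0.002, 0.023]
force: [0.4, 0.1, 0.0]
gripper_width: 25.7
```

```bash
python3 - <<'E'
from h import *
print(go(564.7,-92.5,94,0.022))
E
```

```text
[ 2.365 -2.136  0.022  0.    -0.018  0.009]
```

Call:
apply_moves([
  [0.5, -0.5, 0, 0, 0, 0, 20],
  [1, -1, 0, 0, 0, 0, 20],
  [1.6, -1.6, 0, 0, 0, 0, 20],
  [2.1, -2, 0, 0, 0, 0, 20],
  [2.36, -2.14, 0.2, 0, 0, 0, 20],
  [2.36, -2.14, 0.4, 0, 0, 0, 20],
  [2.36, -2.14, 0.5, 0, 0, 0, 20],
  [2.36, -2.14, 0.5, 0, 0, 0, 20],
])

```text
clock: 40.7
tcp_pos: [561.8, -92.8, 68.0]
ee_rot: [-3.14, 0.004, 0.021]
force: [0.4, -0.0, 0.6]
gripper_width: 26.0
```

```bash
python3 - <<'E'
from h import *
im=snap("r")
s=cv2.imread("pics/r_side.png");t=state()["tcp_pos"];print(t)
r0,c0,k=222,296,12
v=cv2.resize(s[r0:r0+45,c0:c0+40],None,fx=k,fy=k,interpolation=cv2.INTER_NEAREST)
cv2.imwrite("pics/r_big.png",v)
m=at(cmask(s,"yel"),proj("side",t)-[0,0])
print(m.sum(),fit(COL,{"side":m},[t[0],t[1],0],t[2]+.4,False,False))
print(go(564.7,-92.5,60,0.022))
E
```

```text
[563.10517512 -93.24228977  69.46454967]
165 (array([562.50558972, -94.14696724,   0.        ]), np.float64(0.5732000555699555))
[ 0.032 -0.014  0.189 -0.007  0.006 -0.012]
```

View pics/r_big.png

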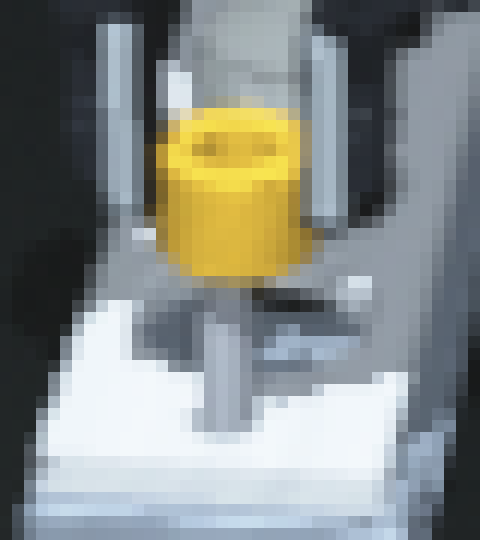

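Call:
apply_moves([
  [0.04, 0.01, 0, 0, 0, 0, 20],
  [0.04, 0.01, 0, 0, 0, 0, 20],
  [0.04, 0.01, 0.06, 0, 0, 0, 20],
  [0.04, 0.01, 0.12, 0, 0, 0, 20],
  [0.04, 0.01, 0.18, 0, 0, 0, 20],
  [0.04, 0.01, 0.24, 0, 0, 0, 20],
  [0.04, 0.01, 0.3, 0, 0, 0, 20],
  [0.04, 0.01, 0.3, 0, 0, 0, 20],
])

```text
clock: 41.6
tcp_pos: [564.5, -93.2, 53.8]
ee_rot: [-3.14, 0.002, 0.021]
force: [-0.8, 0.8, -0.6]
gripper_width: 26.1
```

Call:
apply_moves([
  [0, 0, 0.06, 0, 0, 0, 20],
  [0, 0, 0.12, 0, 0, 0, 20],
  [0, 0, 0.18, 0, 0, 0, 20],
  [0, 0, 0.24, 0, 0, 0, 20],
  [0, 0, 0.3, 0, 0, 0, 20],
  [0, 0, 0.36, 0, 0, 0, 20],
  [0, 0, 0.38, 0, 0, 0, 20],
  [0, 0, 0.38, 0, 0, 0, 20],
])

```text
clock: 42.4
tcp_pos: [564.3, -93.1, 34.5]
ee_rot: [-3.14, 0.003, 0.021]
force: [-0.4, 1.0, -1.2]
gripper_width: 25.7
```

Call:
apply_moves([
  [0, 0, 0.01, 0, 0, 0, 30],
  [0, 0, 0.01, 0, 0, 0, 40],
  [0, 0, 0.01, 0, 0, 0, 50],
  [0, 0, 0, 0, 0, 0, 50],
  [0, 0, -0.4, 0, 0, 0, 50],
  [0, 0, -1, 0, 0, 0, 50],
  [0, 0, -1.4, 0, 0, 0, 50],
  [0, 0, -1.6, 0, 0, 0, 50],
])

```text
clock: 43.2
tcp_pos: [565.6, -93.7, 116.6]
ee_rot: [-3.141, -0.001, 0.021]
force: [0.1, -0.4, -0.5]
gripper_width: 49.9
```

```bash
python3 - <<'E'
from h import *
im=snap("s")
crop(im["side"],150,290,270,410,4,"s_cs");crop(im["top"],150,310,190,430,3,"s_ct")
print(go(449.5,-274.7,100,0.022))
E
```

```text
[-2.394  3.573  0.316 -0.006 -0.007 -0.012]
```

View pics/s_cs.png

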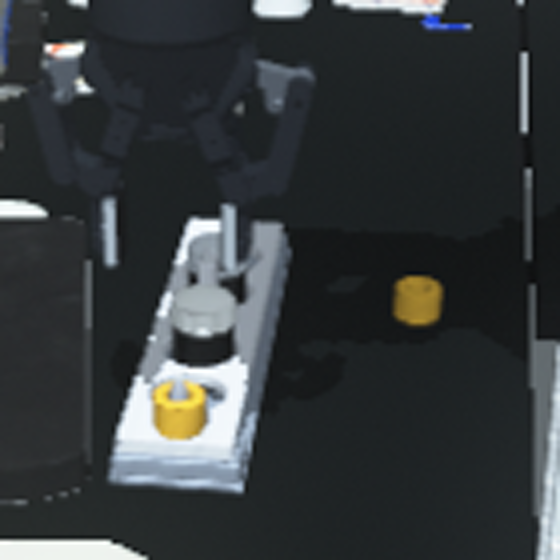

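The first collar is on the +y pin, on the plate. The second is still at its place (about col 374, row 225).

Call:
apply_moves([
  [-0.7, 0.4, 0, 0, 0, 0, 50],
  [-1.4, 0.9, 0, 0, 0, 0, 50],
  [-2.1, 1.5, 0, 0, 0, 0, 50],
  [-2.39, 2.3, 0, 0, 0, 0, 50],
  [-2.39, 3, 0.2, 0, 0, 0, 50],
  [-2.39, 3.57, 0.4, 0, 0, 0, 50],
  [-2.39, 3.57, 0.5, 0, 0, 0, 50],
  [-2.39, 3.57, 0.5, 0, 0, 0, 50],
])

```text
clock: 44.1
tcp_pos: [448.3, -273.9, 89.0]
ee_rot: [-3.138, 0.003, 0.019]
force: [-1.1, -0.3, 0.3]
gripper_width: 49.9
```

```bash
python3 - <<'E'
from h import *
im=snap("t")
s=cv2.imread("pics/t_side.png")
ms=at(cmask(s,"yel"),proj("side",(449.5,-277.5,10)));print(fit(COL,{"side":ms},[449,-275,0],10,False,False))
print(go(449.5,-274.7,9,0.022))
E
```

```text
(array([ 449.71317663, -277.03625541,    0.        ]), np.float64(0.2521141057088098))
[ 0.016  0.043  1.619 -0.035  0.02  -0.006]
```

Call:
apply_moves([
  [0.02, 0.03, 0.4, 0, 0.02, 0, 50],
  [0.02, 0.03, 0.8, 0, 0.02, 0, 50],
  [0.02, 0.03, 1.2, 0, 0.02, 0, 50],
  [0.02, 0.03, 1.5, 0, 0.02, 0, 50],
  [0.02, 0.03, 1.6, 0, 0.02, 0, 50],
  [0.02, 0.03, 1.6, 0, 0.02, 0, 40],
  [0.02, 0.03, 1.6, 0, 0.02, 0, 20],
  [0.02, 0.03, 1.6, 0, 0.02, 0, 20],
])

```text
clock: 45.0
tcp_pos: [450.2, -274.1, 10.9]
ee_rot: [-3.14, -0.001, 0.022]
force: [-0.7, -0.4, -0.6]
gripper_width: 25.8
```

Call:
apply_moves([
  [0, 0, 0, 0, 0, 0, 20],
  [0, 0, 0, 0, 0, 0, 20],
  [0, 0, 0, 0, 0, 0, 20],
  [0, 0, -0.5, 0, 0, 0, 20],
  [0, 0, -1.2, 0, 0, 0, 20],
  [0, 0, -1.7, 0, 0, 0, 20],
  [0, 0, -1.7, 0, 0, 0, 20],
  [0, 0, -1.7, 0, 0, 0, 20],
])

```text
clock: 45.8
tcp_pos: [450.1, -274.4, 96.2]
ee_rot: [-3.14, -0.002, 0.022]
force: [-1.1, -0.3, -0.9]
gripper_width: 25.8
```

```bash
python3 - <<'E'
from h import *
print(go(569.8,-324.6,94,0.022))
E
```

```text
[ 2.371e+00  1.056e+00  4.700e-02 -1.400e-02 -2.100e-02 -1.000e-03]
```

Call:
apply_moves([
  [0.6, 0.25, 0, 0, 0, 0, 20],
  [1.2, 0.5, 0, 0, 0, 0, 20],
  [1.8, 0.8, 0, 0, 0, 0, 20],
  [2.37, 1.06, 0, 0, 0, 0, 20],
  [2.37, 1.06, 0.2, 0, 0, 0, 20],
  [2.37, 1.06, 0.4, 0, 0, 0, 20],
  [2.37, 1.06, 0.5, 0, 0, 0, 20],
  [2.37, 1.06, 0.5, 0, 0, 0, 20],
])

```text
clock: 46.6
tcp_pos: [567.4, -323.1, 69.0]
ee_rot: [-3.137, 0.003, 0.022]
force: [0.3, 0.0, -1.3]
gripper_width: 25.8
```

```bash
python3 - <<'E'
from h import *
im=snap("u")
s=cv2.imread("pics/u_side.png");t=state()["tcp_pos"];print(t)
r0,c0,k=182,306,12
v=cv2.resize(s[r0:r0+45,c0:c0+45],None,fx=k,fy=k,interpolation=cv2.INTER_NEAREST)
cv2.imwrite("pics/u_big.png",v)
m=at(cmask(s,"yel"),proj("side",t))
print(m.sum(),fit(COL,{"side":m},[t[0],t[1],0],t[2]-.9,False,False))
print(go(569.8,-324.6,58,0.022))
print(onz("side",(192+(352-288)/12-1,312+(582-384)/12-.5),54))
E
```

```text
[ 568.81197009 -324.23996939   70.87161822]
109 (array([ 567.31585053, -323.13858652,    0.        ]), np.float64(0.3411463675847004))
[ 0.019  0.008  0.257 -0.027 -0.005 -0.005]
[ 570.46899696 -330.54377845   54.        ]
```

View pics/u_big.png

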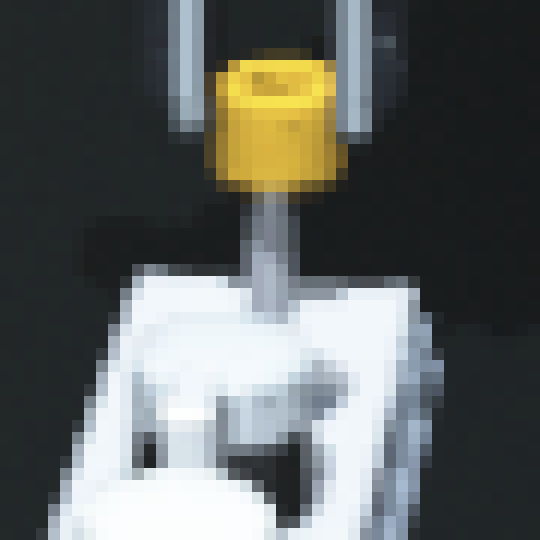

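Call:
apply_moves([
  [0.03, 0.015, 0, 0, 0, 0, 20],
  [0.03, 0.015, 0, 0, 0, 0, 20],
  [0.03, 0.015, 0.06, 0, 0, 0, 20],
  [0.03, 0.015, 0.12, 0, 0, 0, 20],
  [0.03, 0.015, 0.18, 0, 0, 0, 20],
  [0.03, 0.015, 0.24, 0, 0, 0, 20],
  [0.03, 0.015, 0.3, 0, 0, 0, 20],
  [0.03, 0.015, 0.3, 0, 0, 0, 20],
])

```text
clock: 47.5
tcp_pos: [570.0, -324.6, 55.2]
ee_rot: [-3.138, 0.0, 0.022]
force: [-0.2, 0.4, -0.3]
gripper_width: 25.9
```

```bash
python3 - <<'E'
from h import *
print(state()["force"],state()["tcp_pos"])
E
```

```text
[-0.18642592  0.37004073 -0.28928475] [ 569.98292041 -324.63155683   55.15974738]
```

Bottom at about 44 mm with no force, so the collar is threaded on the pin. Going down.

Call:
apply_moves([
  [0, 0, 0.06, 0, 0, 0, 20],
  [0, 0, 0.12, 0, 0, 0, 20],
  [0, 0, 0.18, 0, 0, 0, 20],
  [0, 0, 0.24, 0, 0, 0, 20],
  [0, 0, 0.3, 0, 0, 0, 20],
  [0, 0, 0.36, 0, 0, 0, 20],
  [0, 0, 0.38, 0, 0, 0, 20],
  [0, 0, 0.38, 0, 0, 0, 20],
])

```text
clock: 48.3
tcp_pos: [569.9, -324.5, 35.9]
ee_rot: [-3.138, 0.001, 0.022]
force: [0.4, 0.9, 0.3]
gripper_width: 25.5
```

Call:
apply_moves([
  [0, 0, 0.01, 0, 0, 0, 30],
  [0, 0, 0.01, 0, 0, 0, 40],
  [0, 0, 0.01, 0, 0, 0, 50],
  [0, 0, 0, 0, 0, 0, 50],
  [0, 0, -0.4, 0, 0, 0, 50],
  [0, 0, -1, 0, 0, 0, 50],
  [0, 0, -1.6, 0, 0, 0, 50],
  [0, 0, -2.2, 0, 0, 0, 50],
])

```text
clock: 49.1
tcp_pos: [569.8, -324.8, 147.0]
ee_rot: [-3.138, 0.001, 0.022]
force: [0.3, 0.3, -0.4]
gripper_width: 49.8
```

Call:
apply_moves([
  [-0.6, -0.2, -0.3, 0, 0, 0, 50],
  [-1.2, -0.5, -0.5, 0, 0, 0, 50],
  [-1.8, -1, -0.5, 0, 0, 0, 50],
  [-2.4, -2, -0.5, 0, 0, 0, 50],
  [-2.4, -3, -0.5, 0, 0, 0, 50],
  [-2.4, -4, -0.5, 0, 0, 0, 50],
  [-2.4, -5, -0.5, 0, 0, 0, 50],
  [-2.4, -5, -0.5, 0, 0, 0, 50],
])

```text
clock: 49.9
tcp_pos: [442.0, -72.5, 173.1]
ee_rot: [-3.135, 0.004, 0.026]
force: [0.1, 0.3, 0.2]
gripper_width: 49.6
```

```bash
python3 - <<'E'
from h import *
im=snap("v")
crop(im["side"],150,290,270,410,4,"v_cs");crop(im["top"],150,310,190,430,3,"v_ct")
T=cv2.imread("pics/v_top.png");S=cv2.imread("pics/v_side.png")
for x,y in((564.7,-92.4),(569.8,-324.4)):
  mt=at(cmask(T,"yel"),proj("top",(x,y,34)));ms=at(cmask(S,"yel"),proj("side",(x,y,34)))
  for m in({"top":mt,"side":ms},):
    print(fit(COL,m,[x,y,0],34,True,False))
  print(fit(COL,{"top":mt},[x,y,0],34,False,False))
print(state()["tcp_pos"],[d["conf"] for d in look_for("top","can0")])
E
```

```text
(array([564.99004878, -94.42685483,   0.        ,  35.22600379]), np.float64(0.7987140210068333))
(array([565.4937548 , -93.79882994,   0.        ]), np.float64(0.8664678009254502))
(array([ 570.78813494, -325.8394149 ,    0.        ,   37.43818321]), np.float64(0.7089116637528421))
(array([ 571.17310173, -325.94015645,    0.        ]), np.float64(0.763703825739956))
[444.33470913 -76.06685998 173.39049663] [0.79, 0.76]
```

View pics/v_cs.png

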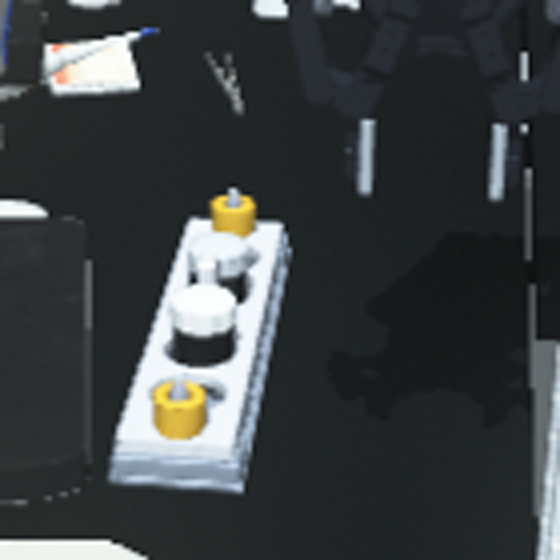

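View pics/v_ct.png

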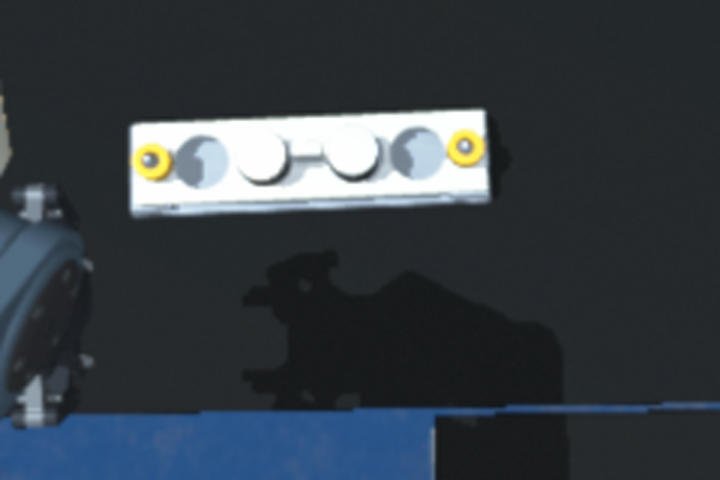

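View pics/v_top.png

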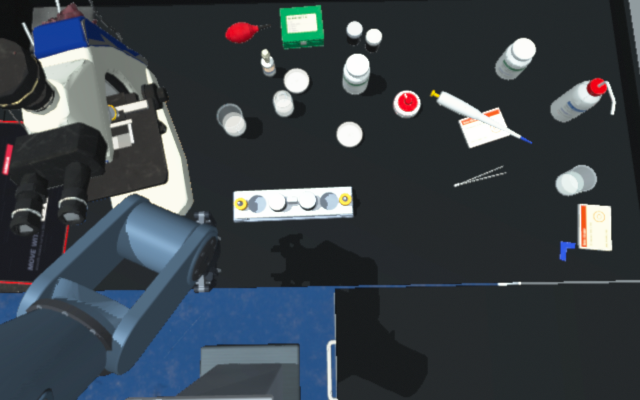

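```bash
python3 - <<'E'
from h import *
s=cv2.imread("pics/v_side.png")
def big(r0,c0,x,y,zs,k=14):
    v=cv2.resize(s[r0:r0+28,c0:c0+28],None,fx=k,fy=k,interpolation=cv2.INTER_NEAREST)
    a=np.linspace(0,2*np.pi,40)
    for z in zs:
        P=[proj("side",(x+14*np.cos(q),y+14*np.sin(q),z)) for q in a]
        cv2.polylines(v,[np.int32([[(p[1]-c0+.5)*k,(p[0]-r0+.5)*k] for p in P])],1,(0,0,255),1)
    return v
cv2.imwrite("pics/w.png",np.hstack([big(238,301,565,-95.8,(24,44)),big(190,314,570.3,-328.2,(24,44))]))
E
```

```text
(no output)
```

View pics/w.png

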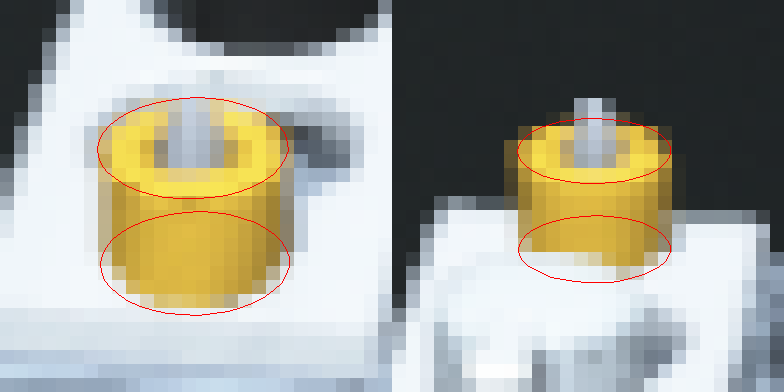

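Both collars rest on the plate at the expected height. The far collar's base is hidden by a can lid, which biased its fit. Handing in.

```bash
python3 - <<'E'
from station import *
print(state()["clock"]);print(finish_job())
E
```

```text
50.05
the job is handed in; nothing more can be done
None
```

I handed the job in at 50 s of the 210 s allowed; no verdict was reported. In order, I:
- lifted both collars off the pins and set them on the bench;
- lowered the plate over both pins and pressed it home, with a 10 N contact and no further travel;
- stood the two cans that were there in the +34 and −34 mm holes;
- put both collars back on the pins.

**What the last pictures showed:**
- **Plate:** it lies flat on the rack.
- **Cans:** both stand upright in their holes.
- **Collars:** the top-camera fit puts each within about 2 mm of its pin axis, and both match the resting height in the side view.
- **Bystanders and robot:** nothing behind the rack looks moved in the top view. The gripper was clear of everything.

**Checks that disagreed:**
- **Side camera:** it reads about 3 mm off in y compared with the top camera and the arm, so I relied on the top camera and the arm.
- **Collar heights:** the last two-camera fit gave centres at 35.2 mm and 37.4 mm against the expected 34 mm. The second is high because a can lid hides that collar's base in the side view; its top rim lines up with the expected height.

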